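# Exchange the used-up standard behind the flask and the bottle

### The job

Exchange the used-up black-capped vial at the back of the standards block for the fresh white-capped one: first set the glass flask and the white bottle that stand in front of it aside, upright on the grey spill tray, then move the black vial to the free well of the small vial rack and the white vial into the block's well that the black one left. Only then return flask and bottle, each to the very well it came from. Set the flask down gently, tip nothing over and leave the green-capped vial in its well.

Things in the scene. Friction and masses are not known exactly. Their poses are not given: they have to be found in the camera images.
- block: blue plastic block, fixed, 122 (x) x 160 (y) x 26 mm high; origin: centre of underside. Front row: two round wells 70 mm wide, 14 deep (bottom 12 mm above underside) at x -18, y +38 and -38 mm; flask and bottle in them, either way round. Back row: two wells 34 mm wide, 22 deep (bottom at 4 mm) at x +37, y +20 and -20 mm; black and green vial, either way round. Pinch back-row vials along its x
- vial_rack: small blue plastic vial rack, fixed, 100 (x) by 50 (y) by 26 mm high; origin at the centre of its underside. Two round wells 34 mm wide, 22 mm deep (bottom 4 mm above the underside) at x +23 and -23 mm, y 0 in its frame. The white-capped vial stands in the one at +23 mm; the other is free at the start
- spill_tray: shallow open grey plastic spill tray, fixed, 190 (x) by 124 (y) mm outside, rim 12 mm high, walls 4 mm, flat floor 5 mm above its underside; origin at the centre of its underside, z up. Empty at the start; flask and bottle have room side by side along its x axis. Tray, block and rack stand on a low white bench riser, 70 mm high.
- flask_mid (a point): clear glass volumetric flask with a blue stopper, 182 mm high, about 0.09 kg: bulb 62 mm wide up to 78 mm above its foot, straight neck 18 mm wide from 80 to 155 mm, stopper 20 mm wide from 156 to 182 mm; grasp it by the upper neck or the stopper. This point is on its axis, 91 mm above its foot; z up.
- bottle_mid (a point): white plastic wide-mouth bottle with a white cap, 118 mm high, about 0.29 kg: round body 58 mm wide, cap 46 mm wide from 103 to 118 mm; grasp it round the body about 80 mm above its foot. This point is on its axis, 59 mm above its foot; z up.
- black_vial_mid (a point): amber vial with a black screw cap, 58 mm high, body 27 mm wide up to 46 mm, cap 24 mm wide; used up. This point is on its axis, 29 mm above its foot; z up.
- white_vial_mid (a point): amber vial with a white screw cap, 58 mm high, body 27 mm wide up to 46 mm, cap 24 mm wide; fresh. This point is on its axis, 29 mm above its foot; z up.
- green_vial_mid (a point): small amber vial with a green screw cap, 46 mm high, 22 mm wide, in the back row of the block beside the black one; stays there. This point is on its axis, 23 mm above its foot; z up.

How it is judged:
On the way, in this order (a step that is already met when the one before it is completed fails the run):
1. flask and bottle both stand upright on the spill tray, the black vial still in its well (x of flask_mid in the frame of spill_tray between -0.078 and 0.078 m and y of flask_mid in the frame of spill_tray between -0.045 and 0.045 m and z of flask_mid in the frame of spill_tray between 0.091 and 0.101 m and angle between each of flask_mid, bottle_mid's own z axis and vertical below 0.12 rad and x of bottle_mid in the frame of spill_tray between -0.078 and 0.078 m and y of bottle_mid in the frame of spill_tray between -0.045 and 0.045 m and z of bottle_mid in the frame of spill_tray between 0.059 and 0.069 m and distance of black_vial_mid from where it was at the start of the episode below 0.015 m), for 0.2 s.
2. the black vial is down in a well of the small rack, flask and bottle still on the tray (((x of black_vial_mid in the frame of vial_rack between 0.015 and 0.031 m and y of black_vial_mid in the frame of vial_rack between -0.008 and 0.008 m and z of black_vial_mid in the frame of vial_rack between 0.028 and 0.038 m) or (x of black_vial_mid in the frame of vial_rack between -0.031 and -0.015 m and y of black_vial_mid in the frame of vial_rack between -0.008 and 0.008 m and z of black_vial_mid in the frame of vial_rack between 0.028 and 0.038 m)) and x of flask_mid in the frame of spill_tray between -0.078 and 0.078 m and y of flask_mid in the frame of spill_tray between -0.045 and 0.045 m and z of flask_mid in the frame of spill_tray between 0.091 and 0.101 m and angle between each of flask_mid, bottle_mid's own z axis and vertical below 0.12 rad and x of bottle_mid in the frame of spill_tray between -0.078 and 0.078 m and y of bottle_mid in the frame of spill_tray between -0.045 and 0.045 m and z of bottle_mid in the frame of spill_tray between 0.059 and 0.069 m), for 0.2 s.
3. the white vial is down in the block's back-row well, flask and bottle still on the tray (((x of white_vial_mid in the frame of block between 0.029 and 0.045 m and y of white_vial_mid in the frame of block between 0.012 and 0.028 m and z of white_vial_mid in the frame of block between 0.028 and 0.038 m) or (x of white_vial_mid in the frame of block between 0.029 and 0.045 m and y of white_vial_mid in the frame of block between -0.028 and -0.012 m and z of white_vial_mid in the frame of block between 0.028 and 0.038 m)) and x of flask_mid in the frame of spill_tray between -0.078 and 0.078 m and y of flask_mid in the frame of spill_tray between -0.045 and 0.045 m and z of flask_mid in the frame of spill_tray between 0.091 and 0.101 m and angle between each of flask_mid, bottle_mid's own z axis and vertical below 0.12 rad and x of bottle_mid in the frame of spill_tray between -0.078 and 0.078 m and y of bottle_mid in the frame of spill_tray between -0.045 and 0.045 m and z of bottle_mid in the frame of spill_tray between 0.059 and 0.069 m), for 0.2 s.
At the end, for the whole second after the job is handed in: Flask and bottle upright in their own wells, within 12 mm of where they began; white vial fully down in the block's back-row well that the black one left and black vial fully down in a rack well (8 mm); green vial within 12 mm of its start; all upright, released, at rest (distance of each of flask_mid, bottle_mid, green_vial_mid from where it was at the start of the episode below 0.012 m and angle between each of flask_mid, bottle_mid's own z axis and vertical below 0.12 rad and ((x of white_vial_mid in the frame of block between 0.029 and 0.045 m and y of white_vial_mid in the frame of block between 0.012 and 0.028 m and z of white_vial_mid in the frame of block between 0.028 and 0.038 m) or (x of white_vial_mid in the frame of block between 0.029 and 0.045 m and y of white_vial_mid in the frame of block between -0.028 and -0.012 m and z of white_vial_mid in the frame of block between 0.028 and 0.038 m)) and ((x of black_vial_mid in the frame of vial_rack between 0.015 and 0.031 m and y of black_vial_mid in the frame of vial_rack between -0.008 and 0.008 m and z of black_vial_mid in the frame of vial_rack between 0.028 and 0.038 m) or (x of black_vial_mid in the frame of vial_rack between -0.031 and -0.015 m and y of black_vial_mid in the frame of vial_rack between -0.008 and 0.008 m and z of black_vial_mid in the frame of vial_rack between 0.028 and 0.038 m)) and angle between each of black_vial_mid, white_vial_mid, green_vial_mid's own z axis and vertical below 0.2 rad and linear speed of each of flask, bottle, black_vial, white_vial, green_vial below 0.03 m/s and contact force between the fingers and flask below 0.05 N and contact force between the fingers and bottle below 0.05 N and contact force between the fingers and black_vial below 0.05 N and contact force between the fingers and white_vial below 0.05 N and contact force between the fingers and green_vial below 0.05 N); the robot touches nothing.
It fails at once if flask, bottle or a vial is tipped by more than about 45 degrees (angle between any of flask_mid, bottle_mid, black_vial_mid, white_vial_mid, green_vial_mid's own z axis and vertical above 0.8 rad).
It fails at once if the glass flask is dropped: it comes down on tray or block faster than 0.6 m/s (height (world z) of flask_mid below 0.178 m and linear speed of flask above 0.6 m/s).
It fails at once if the green vial is taken out of its well or knocked over (distance of green_vial_mid from where it was at the start of the episode above 0.025 m).
It also fails if it takes over 134 s, if anything falls off the work surface, if the arm or the gripper's body presses on something with over 40 N, if the wrist force passes 120 N, or if a joint passes its speed limit or range.

### The arm

A 6-joint arm with a two-finger parallel gripper is mounted at the origin on a cart in front of the work surface, level with it; the furniture and walls round the work are solid. World frame = base frame: x ahead of the robot, y to its left, z up, the work surface at z = 0. Lengths are in m, angles in rad, forces in N, time in s.
With the tool pointing down it reaches from about 0.225 to 0.875 m from the base axis. Payload 3.4 kg.
Tool frame: the origin (TCP) lies between the finger pads; the fingertips stand 11 mm ahead of it and the grasp point (between the pads) lies 8 mm behind it; z points along the fingers, y is the direction in which the jaws open and shut (so a half turn about z gives the same grasp; the last joint's range is limited). The gripper opens to 85 mm and grips with 20 to 120 N. Pads are 22 mm wide; open, the fingers measure 114 mm over their backs; the gripper's body (76 mm by 85 mm) begins 54 mm behind the grasp point. The pads swing forward as they close: fully open they stand 13 mm farther back than shut.
Start: joints at [1.177, 0.276, 1.505, -0, 1.361, -0.121], TCP at [0.155, 0.554, 0.242] pointing down, gripper open.
Joint ranges: [-2.89, 2.89], [-0.75, 2.08], [0.22, 2.7], [-1.18, 4.32], [0.11, 2.71], [-2.7, 2.7]. Speed limits (rad/s): [2.57, 2.57, 3.14, 3.14, 3.14, 3.14].

### API

Orientations are given as a unit quaternion [w, x, y, z].
In Python, from rig import manip gives the robot as it stands. The module is installed in compiled form; this text tells all that it offers.
- The arm moves only by the tool move_arm, never from a script. Its argument "series" is a list that holds one entry, the list of rows, each a list of 7 numbers: the shift along the world's x, y, z in m, then the turn, a rotation vector about the world's x, y, z in rad, then the finger opening in m, from 0 to 0.0854. A call has 1 to 20 rows; each row shifts and turns the commanded pose from where the row before left it; what a row does not reach is not made up. A row lasts 1/12 s, in which the tool goes at most 41.7 mm and 7.16 degrees, less where a joint would pass 70% of its speed; a pose out of reach is approached as far as the arm can. A call with a gripper value outside its range is refused whole. The fingers move at their own pace and stop on an object; "newtons" is the grip in N (left out, the last holds). Time passes only in rows, so rows that do not move let the fingers close. It gives the time, the measured TCP pose, the force and the opening at its end, in the units of the state.
- manip.get_state(): the state, without advancing time (a new reading comes with each control period).
- manip.get_image(name): name is "scene" or "top" or "wrist"; returns a dict with "color" (420x560x3 uint8, red, green, blue), "fx", "fy", "cx", "cy" (pixels), "R" (3x3) and "t" (3): a world point X has camera coordinates R X + t; the wrist camera has in their place "tool_from_camera" (4x4, takes a point from camera to tool coordinates, whose origin is the TCP and whose axes are the flange's). Camera axes: x right, y down, z forward; pixel columns grow to the right and rows downward; lengths in m; the calibration is good to about 2 mm. A picture is of the moment at which its call begins: read the wrist's pose just before it. There is no depth.
- manip.sign_off(): hands the job in, once; it reports no verdict.
The state is a dict: "clock": time; "qpos": joint angles; "qd": joint speeds; "effort": joint torques, N m; "position": TCP position; "ee_rot": TCP orientation; "contact_force": force on the tool from outside, world axes, zero at the start; "moment": the same for the moment, N m; "width": finger opening in m.
Only numpy, scipy, OpenCV 4.12 (cv2) and the standard library are available. Lean on these libraries where they do the work, as an engineer would, in place of code of your own. Each camera call takes 0.05 s, during which the arm holds its last target.

## Working session

There is one attempt and no reset: what is moved stays moved. The work goes in short steps, Python scripts to look and compute and a tool call to move; the robot and the scene stay as the last step left them, time stands still between calls to the robot, and variables do not carry over. Pictures are saved under pics/ and viewed, and the job is handed in when it is done.

Besides the shell and the picture viewer there is one more tool, called after "Request:" by a JSON object that holds its "name" and its "arguments". move_arm: Moves the arm, as the interface text tells. Its arguments: {"type":"object","properties":{"series":{"type":"array"},"newtons":{"type":"number"}},"required":["series"]}

```bash
mkdir -p pics; ls
cat > h.py <<'E'
import numpy as np, cv2, pickle
from rig import manip
def snap(n,tag):
    s=manip.get_state(); im=manip.get_image(n); im['state']=s
    cv2.imwrite(f'pics/{tag}.png',im['color'][:,:,::-1]); pickle.dump(im,open(f'pics/{tag}.pkl','wb')); return im
def load(tag): return pickle.load(open(f'pics/{tag}.pkl','rb'))
def RT(im):
    if 'R' in im: return np.array(im['R']),np.array(im['t'])
    s=im['state']; w,x,y,z=s['ee_rot']
    from scipy.spatial.transform import Rotation as Ro
    T=np.eye(4);T[:3,:3]=Ro.from_quat([x,y,z,w]).as_matrix();T[:3,3]=s['position']
    C=np.linalg.inv(T@np.array(im['tool_from_camera'])); return C[:3,:3],C[:3,3]
def ray(im,u,v,z):
    R,t=RT(im); d=R.T@np.array([(u-im['cx'])/im['fx'],(v-im['cy'])/im['fy'],1]); c=-R.T@t
    return c+d*(z-c[2])/d[2]
def proj(im,X):
    R,t=RT(im); p=R@np.array(X,float)+t; return im['fx']*p[0]/p[2]+im['cx'],im['fy']*p[1]/p[2]+im['cy']
def crop(tag,u0,v0,u1,v1,k,out):
    a=cv2.imread(f'pics/{tag}.png')[v0:v1,u0:u1]; cv2.imwrite(f'pics/{out}.png',cv2.resize(a,None,fx=k,fy=k,interpolation=cv2.INTER_CUBIC))
E
python3 - <<'E'
from h import *
print(manip.get_state())
for n in ('scene','top','wrist'):
    im=snap(n,n+'0'); R,t=RT(im); print(n,im['fx'],im['cx'],im['cy'],-R.T@t,R.round(2).tolist())
E
```

```text
pics
{'clock': 0.0, 'qpos': array([ 1.17698209e+00,  2.76584601e-01,  1.50614097e+00, -1.51642817e-05,
        1.36071092e+00, -1.20987220e-01]), 'qd': array([ 1.98196216e-05, -1.36936728e-03,  1.13345595e-03, -8.81665863e-04,
        1.26873749e-03, -8.46708860e-05]), 'effort': array([ 1.45660975e-03, -4.16768253e+01, -2.45806324e+01,  3.17537160e-04,
        1.07438728e-02,  6.58939143e-06]), 'position': array([0.15473953, 0.5532496 , 0.24144251]), 'ee_rot': array([-2.27520850e-04,  1.35989190e-01,  9.90709892e-01, -8.93432538e-04]), 'contact_force': array([ 0.32602458, -0.51878661,  0.69628943]), 'moment': array([ 0.00966566, -0.00354379,  0.02734298]), 'width': 0.08545946317319832}
scene 490.65297047000956 280.41742167222725 211.24955602674328 [0.16024576 0.48441667 0.61714926] [[-0.83, -0.56, 0.01], [-0.32, 0.45, -0.83], [0.46, -0.69, -0.55]]
top 441.0101653762293 285.0812053380699 212.89972636996558 [ 0.37522623 -0.11221843  1.01917722] [[0.01, -1.0, 0.0], [-0.97, -0.01, -0.23], [0.23, 0.0, -0.97]]
wrist 352.97903459182527 274.82685305581714 204.26247409045845 [0.08429788 0.57356589 0.37301393] [[0.27, 0.96, -0.0], [0.92, -0.26, 0.28], [0.27, -0.08, -0.96]]
```

View pics/scene0.png

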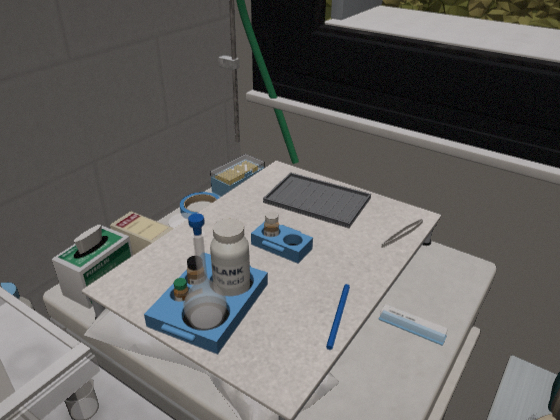

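View pics/top0.png

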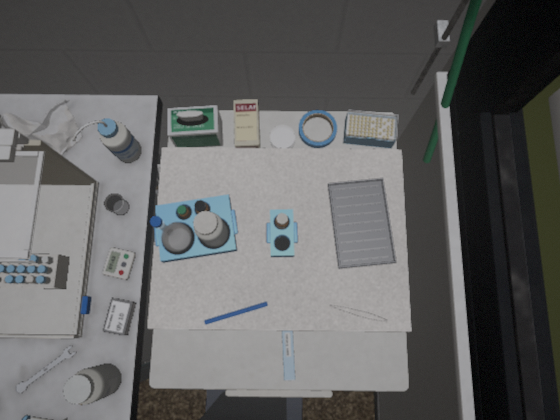

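View pics/wrist0.png

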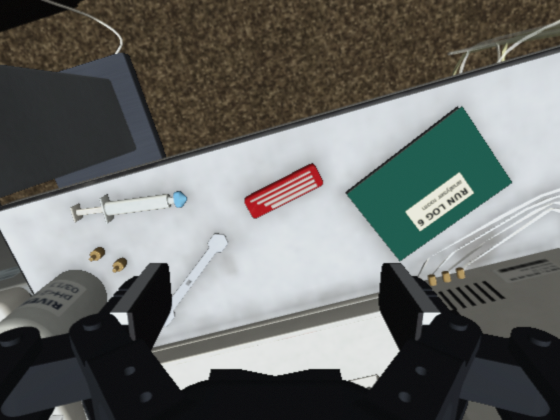

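Run:
```python
from h import *
crop('top0',140,180,310,280,4.7,'top0a'); crop('top0',310,165,410,285,5,'top0b'); crop('scene0',130,190,330,350,4,'sc0a')
```

```text
(no output)
```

View pics/top0a.png

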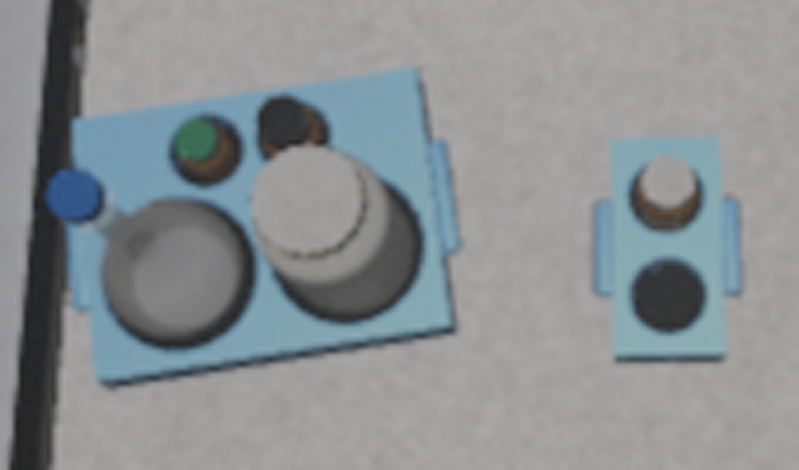

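View pics/top0b.png

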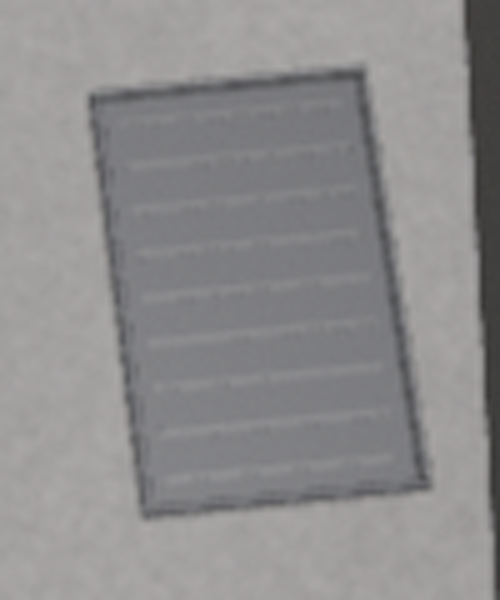

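View pics/sc0a.png

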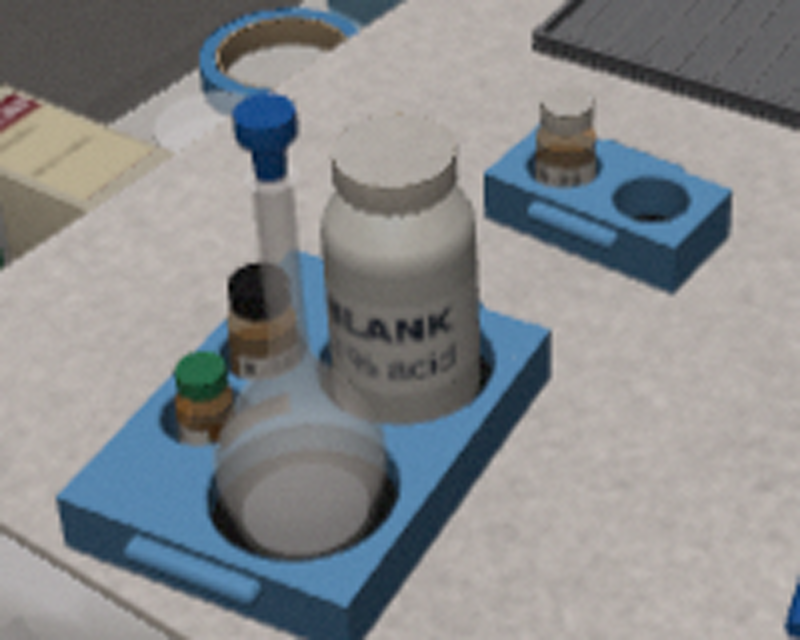

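```bash
cat > fit.py <<'E'
from h import *
from scipy.optimize import least_squares
im=load('top0')
def fit(name,c,k,off,hx,hy,z):
    c=(np.array(c,float)+.5)/k-.5+off
    P=np.array([ray(im,u,v,z) for u,v in c])[:,:2]
    # order: TL(+x,+y) TR(+x,-y) BR(-x,-y) BL(-x,+y)
    M=np.array([[hx,hy],[hx,-hy],[-hx,-hy],[-hx,hy]])
    f=lambda p:(np.c_[M[:,0]*np.cos(p[2])-M[:,1]*np.sin(p[2])+p[0],M[:,0]*np.sin(p[2])+M[:,1]*np.cos(p[2])+p[1]]-P).ravel()
    r=least_squares(f,[*P.mean(0),0]); print(name,r.x.round(4),'res mm',(r.fun*1e3).round(1)); return r.x
def pt(p,x,y): return np.array([p[0]+x*np.cos(p[2])-y*np.sin(p[2]),p[1]+x*np.sin(p[2])+y*np.cos(p[2])])
if __name__=='__main__':
    b=fit('block',[(73,120),(418,68),(454,328),(103,380)],4.7,(140,180),.061,.08,.096)
    r=fit('rack',[(612,138),(719,138),(723,353),(615,355)],4.7,(140,180),.05,.025,.096)
    t=fit('tray',[(90,94),(363,70),(430,487),(146,516)],5,(310,165),.095,.062,.082)
    for n,p,x,y in [('flask',b,-.018,.038),('bottle',b,-.018,-.038),('green',b,.037,.02),('black',b,.037,-.02),('white',r,.023,0),('free',r,-.023,0),('t+',t,.045,0),('t-',t,-.045,0)]:
        print(n,pt(p,x,y).round(4))
    for n,u,v,z in [('flaskstop',75,196,.264),('bottlecap',307,202,.2),('green',196,141,.12),('black',284,124,.132),('white',667,183,.132)]:
        print(n,ray(im,(u+.5)/4.7-.5+140,(v+.5)/4.7-.5+180,z).round(4))
E
python3 fit.py
```

```text
block [0.5642 0.08   0.1688] res mm [-0.3 -0.6  0.2 -0.7  1.  -0.3 -0.9  1.6]
rack [ 0.5555 -0.1041  0.0258] res mm [-0.2  0.4  0.6 -0.5 -0.2 -0.7 -0.1  0.9]
tray [ 0.5814 -0.2764  0.1106] res mm [ 0.5  0.7  1.8 -0.8 -1.1 -1.  -1.3  1.1]
flask [0.5401 0.1145]
bottle [0.5529 0.0396]
green [0.5973 0.106 ]
black [0.604  0.0665]
white [ 0.5785 -0.1035]
free [ 0.5325 -0.1047]
t+ [ 0.6261 -0.2714]
t- [ 0.5366 -0.2813]
flaskstop [0.539  0.1154 0.264 ]
bottlecap [0.5513 0.0408 0.2   ]
green [0.5959 0.1068 0.12  ]
black [0.6011 0.0655 0.132 ]
white [ 0.576 -0.104  0.132]
```

Run:
```python
from h import *
im=load('top0'); a=cv2.imread('pics/top0.png')
p0=np.array([.155,.553]);p1=np.array([.54,.1145])
for z,c in((0.05,(0,0,255)),(.25,(0,255,0))):
  for s in np.linspace(0,1,12):
    u,v=proj(im,[*(p0+(p1-p0)*s),z]); cv2.circle(a,(int(u),int(v)),2,c,-1)
cv2.imwrite('pics/path0.png',a)
for u,v in [(160,148),(403,150),(150,330)]: print(ray(im,u,v,.07))
```

```text
[0.75318934 0.17718875 0.07      ]
[ 0.75392257 -0.38004652  0.07      ]
[0.34970116 0.16740761 0.07      ]
```

View pics/path0.png

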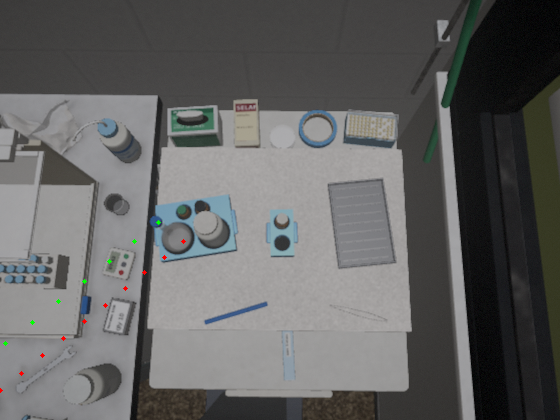

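Request:
{"name": "move_arm", "arguments": {"series": [[[0,0,0.025,0,0,0,0.085],[0,0,0.025,0,0,0,0.085],[0,0,0.025,0,0,0,0.085],[0,0,0.025,0,0,0,0.085],[0.024,-0.0274,0,0,0,-0.0705,0.085],[0.024,-0.0274,0,0,0,-0.0705,0.085],[0.024,-0.0274,0,0,0,-0.0705,0.085],[0.024,-0.0274,0,0,0,-0.0705,0.085],[0.024,-0.0274,0,0,0,-0.0705,0.085],[0.024,-0.0274,0,0,0,-0.0705,0.085],[0.024,-0.0274,0,0,0,-0.0705,0.085],[0.024,-0.0274,0,0,0,-0.0705,0.085],[0.024,-0.0274,0,0,0,-0.0705,0.085],[0.024,-0.0274,0,0,0,-0.0705,0.085],[0.024,-0.0274,0,0,0,-0.0705,0.085],[0.024,-0.0274,0,0,0,-0.0705,0.085],[0.024,-0.0274,0,0,0,-0.0705,0.085],[0.024,-0.0274,0,0,0,-0.0705,0.085],[0.024,-0.0274,0,0,0,-0.0705,0.085],[0.024,-0.0274,0,0,0,-0.0705,0.085]]]}}

```text
clock: 1.82
position: [0.5397, 0.1137, 0.3421]
ee_rot: [-0.0, 0.646, 0.763, -0.0]
contact_force: [0.4, 0.1, 0.5]
width: 0.0848
```

Request:
{"name": "move_arm", "arguments": {"series": [[[0,0,0,0,0,0,0.07],[0,0,0,0,0,0,0.07],[0,0,0,0,0,0,0.07],[0,0,0,0,0,0,0.07]]]}}

```text
clock: 2.15
position: [0.538, 0.1163, 0.3423]
ee_rot: [-0.0, 0.644, 0.765, -0.0]
contact_force: [-0.1, -0.6, 0.3]
width: 0.0699
```

Run:
```python
from h import *
from scipy.spatial.transform import Rotation as Ro
snap('wrist','w1'); snap('scene','s1')
s=manip.get_state(); print(s['clock'],s['position'],s['ee_rot'],s['qpos'].round(3),s['contact_force'].round(2))
w,x,y,z=s['ee_rot'];print(Ro.from_quat([x,y,z,w]).as_matrix().round(4))
```

```text
2.25 [0.53808271 0.11646599 0.34258818] [-4.25277797e-05  6.43770231e-01  7.65218831e-01  1.70702202e-04] [ 0.087  0.199  1.366  0.     1.576 -0.085] [ 0.83  0.61 -1.26]
[[-1.711e-01  9.853e-01  2.000e-04]
 [ 9.853e-01  1.711e-01  3.000e-04]
 [ 3.000e-04  2.000e-04 -1.000e+00]]
```

View pics/w1.png

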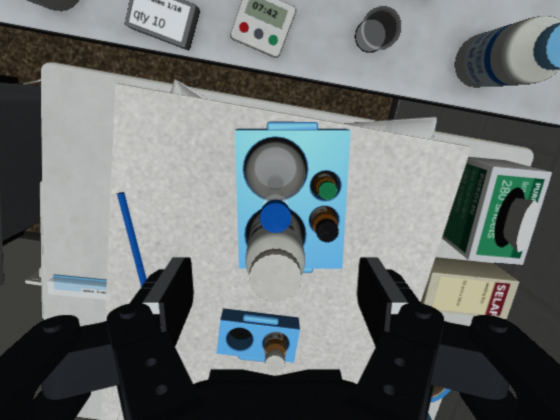

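Run:
```python
from h import *
im=load('w1')
for n,u,v,z in [('stop',275,217,.264),('cap',274.5,275,.2),('black',327,230,.132),('green',327,190,.12),('blockTL',348,129,.096),('TR',343,268,.096),('BL',236,128,.096),('BR',239,266,.096)]:
    print(n,ray(im,u,v,z).round(4))
crop('s1',130,150,330,350,3,'s1a')
```

```text
stop [0.5364 0.1186 0.264 ]
cap [0.5486 0.0459 0.2   ]
black [0.5992 0.0706 0.132 ]
green [0.5925 0.1095 0.12  ]
blockTL [0.6049 0.1725 0.096 ]
TR [0.6358 0.0149 0.096 ]
BL [0.4889 0.1534 0.096 ]
BR [ 0.5147 -0.0035  0.096 ]
```

View pics/s1a.png

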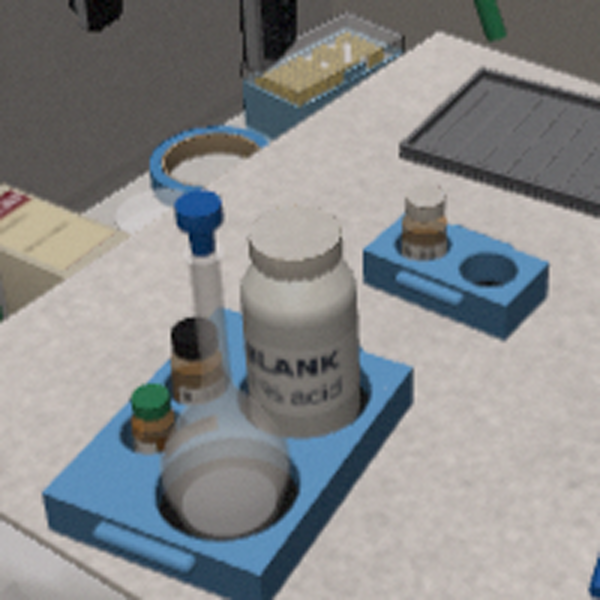

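Request:
{"name": "move_arm", "arguments": {"series": [[[0,0,-0.0126,0,0,0,0.07],[0,0,-0.0126,0,0,0,0.07],[0,0,-0.0126,0,0,0,0.07],[0,0,-0.0126,0,0,0,0.07],[0,0,-0.0126,0,0,0,0.07],[0,0,-0.0126,0,0,0,0.07],[0,0,-0.0126,0,0,0,0.07],[0,0,-0.0126,0,0,0,0.07],[0,0,-0.0126,0,0,0,0.07],[0,0,-0.0126,0,0,0,0.07],[0,0,0,0,0,0,0.07],[0,0,0,0,0,0,0.07]]]}}

```text
clock: 3.25
position: [0.5382, 0.1161, 0.2163]
ee_rot: [-0.0, 0.644, 0.765, -0.0]
contact_force: [0.2, 0.3, -0.0]
width: 0.07
```

Run:
```python
from h import *
snap('wrist','w2'); snap('top','t2'); s=manip.get_state(); print(s['position'],s['contact_force'].round(2))
crop('t2',130,160,270,280,5,'t2a')
im=load('w2')
for p in [(.538,.1165),(.541,.1135),(.536,.1186)]: print(proj(im,[*p,.264]),proj(load('t2'),[*p,.264]))
```

```text
[0.53923934 0.11596392 0.21736735] [ 0.52 -0.96 -0.03]
(np.float64(279.18328091064234), np.float64(364.2498959590851)) (np.float64(154.90999266137243), np.float64(221.86891544861282))
(np.float64(287.62260624791475), np.float64(374.2668877050903)) (np.float64(156.75461164265616), np.float64(220.21362141463922))
(np.float64(273.5254155717442), np.float64(357.1721236253819)) (np.float64(153.62130036721862), np.float64(222.97355313318167))
```

View pics/w2.png

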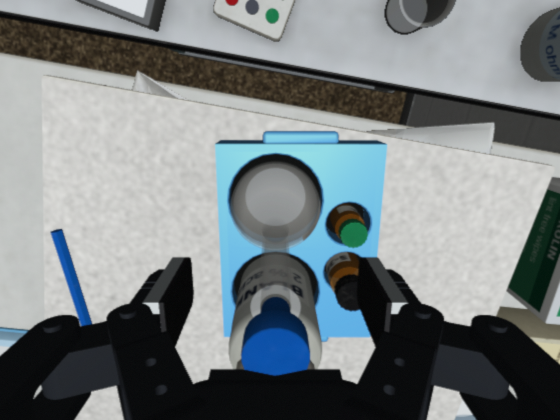

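View pics/t2a.png

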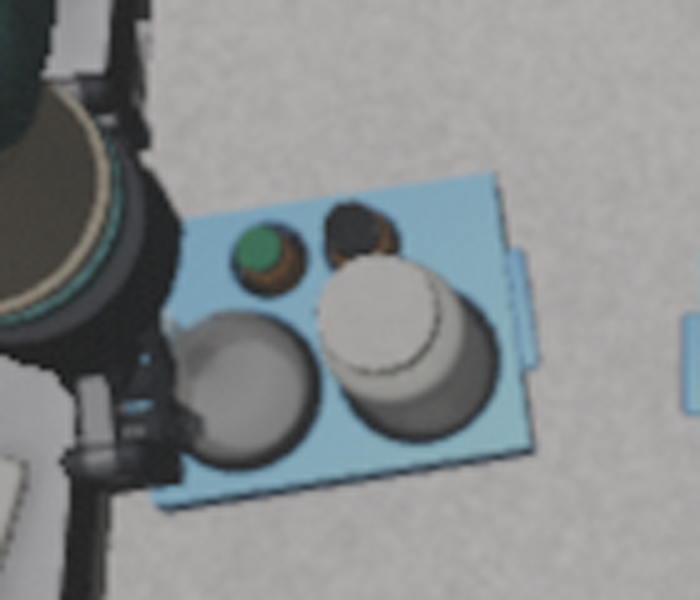

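Run:
```python
from h import *
im=load('w2')
a=cv2.imread('pics/w2.png').copy()
for c,col in [((.5385,.1168),(0,255,0)),((.540,.1145),(0,0,255))]:
  for z,r in((.264,.01),(.238,.01),(.237,.009),(.2,.009)):
    for th in np.linspace(0,6.28,60):
      u,v=proj(im,[c[0]+r*np.cos(th),c[1]+r*np.sin(th),z]); 
      if 0<=u<559 and 0<=v<419:a[int(v),int(u)]=col
cv2.imwrite('pics/w2c.png',cv2.resize(a[220:420,180:380],None,fx=3.9,fy=3,interpolation=0)[:, :])
```

```text
(no output)
```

View pics/w2c.png

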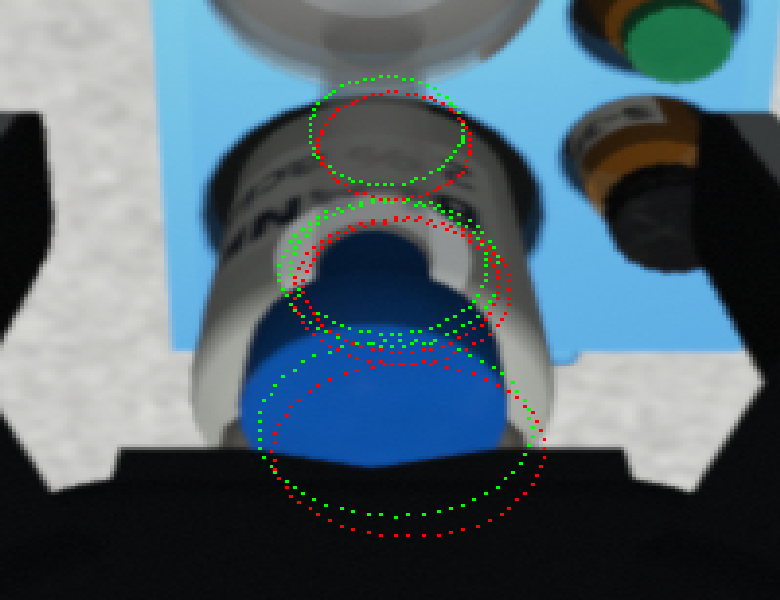

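Request:
{"name": "move_arm", "arguments": {"series": [[[-0.001,0.0015,0,0,0,0,0.07],[0,0,0,0,0,0,0.05],[0,0,0,0,0,0,0.03],[0,0,0,0,0,0,0.025],[0,0,0,0,0,0,0.02],[0,0,0,0,0,0,0.01],[0,0,0,0,0,0,0.01],[0,0,0,0,0,0,0.01],[0,0,0,0,0,0,0.01],[0,0,0,0,0,0,0.01]]], "newtons": 35}}

```text
clock: 4.18
position: [0.5381, 0.1168, 0.2166]
ee_rot: [0.0, 0.645, 0.765, 0.0]
contact_force: [-0.8, 1.4, 2.4]
width: 0.0163
```

Request:
{"name": "move_arm", "arguments": {"series": [[[0,0,0.005,0,0,0,0.01],[0,0,0.01,0,0,0,0.01],[0,0,0.015,0,0,0,0.01],[0,0,0.02,0,0,0,0.01],[0,0,0.02,0,0,0,0.01],[0,0,0.02,0,0,0,0.01],[0,0,0.02,0,0,0,0.01],[0,0,0.015,0,0,0,0.01],[0,0,0.015,0,0,0,0.01],[0,0,0.005,0,0,0,0.01],[0,0,0,0,0,0,0.01],[0,0,0,0,0,0,0.01]]]}}

```text
clock: 5.18
position: [0.5377, 0.1168, 0.3611]
ee_rot: [-0.0, 0.645, 0.765, -0.0]
contact_force: [0.2, 0.6, -1.3]
width: 0.0163
```

Run:
```python
from h import *
snap('scene','s3'); snap('top','t3'); s=manip.get_state(); print(s['position'],s['contact_force'].round(2),s['width'])
```

```text
[0.53738294 0.11684652 0.36015936] [ 0.6  -0.21 -0.6 ] 0.016350389468323474
```

View pics/s3.png

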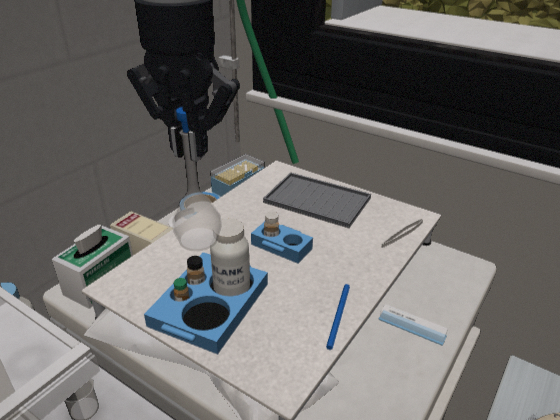

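View pics/t3.png

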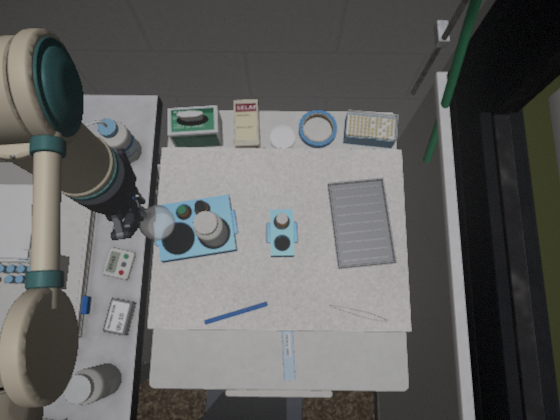

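Request:
{"name": "move_arm", "arguments": {"series": [[[0.0026,-0.0107,0,0,0,0,0.01],[0.0026,-0.0107,0,0,0,0,0.01],[0.00515,-0.0214,0,0,0,0,0.01],[0.00515,-0.0214,0,0,0,0,0.01],[0.00515,-0.0214,0,0,0,0,0.01],[0.00515,-0.0214,0,0,0,0,0.01],[0.00515,-0.0214,0,0,0,0,0.01],[0.00515,-0.0214,0,0,0,0,0.01],[0.00515,-0.0214,0,0,0,0,0.01],[0.00515,-0.0214,0,0,0,0,0.01],[0.00515,-0.0214,0,0,0,0,0.01],[0.00515,-0.0214,0,0,0,0,0.01],[0.00515,-0.0214,0,0,0,0,0.01],[0.00515,-0.0214,0,0,0,0,0.01],[0.00515,-0.0214,0,0,0,0,0.01],[0.00515,-0.0214,0,0,0,0,0.01],[0.00515,-0.0214,0,0,0,0,0.01],[0.00515,-0.0214,0,0,0,0,0.01],[0.0026,-0.0107,0,0,0,0,0.01],[0.0026,-0.0107,0,0,0,0,0.01]]]}}

```text
clock: 6.95
position: [0.6304, -0.2703, 0.3603]
ee_rot: [-0.001, 0.645, 0.764, -0.0]
contact_force: [-0.5, 0.9, -1.0]
width: 0.0161
```

Request:
{"name": "move_arm", "arguments": {"series": [[[0,0,-0.01,0,0,0,0.01],[0,0,-0.015,0,0,0,0.01],[0,0,-0.02,0,0,0,0.01],[0,0,-0.02,0,0,0,0.01],[0,0,-0.02,0,0,0,0.01],[0,0,-0.015,0,0,0,0.01],[0,0,-0.01,0,0,0,0.01],[0,0,-0.01,0,0,0,0.01],[0,0,0,0,0,0,0.01],[0,0,0,0,0,0,0.01]]]}}

```text
clock: 7.78
position: [0.6307, -0.2679, 0.2413]
ee_rot: [-0.0, 0.644, 0.765, 0.0]
contact_force: [-0.0, 0.1, -0.7]
width: 0.0163
```

Run:
```python
from h import *
snap('scene','s4'); snap('top','t4'); s=manip.get_state(); print(s['position'],s['contact_force'].round(2),s['width'])
crop('t4',280,150,460,290,4,'t4a'); crop('s4',200,80,440,280,3,'s4a')
```

```text
[ 0.63129615 -0.26844519  0.24253533] [-0.24 -0.9  -0.84] 0.016444375947525066
```

View pics/s4a.png

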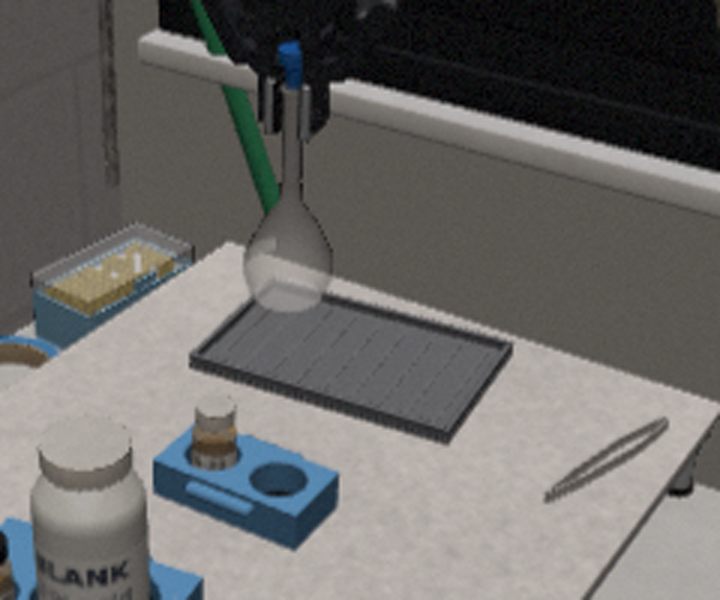

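View pics/t4a.png

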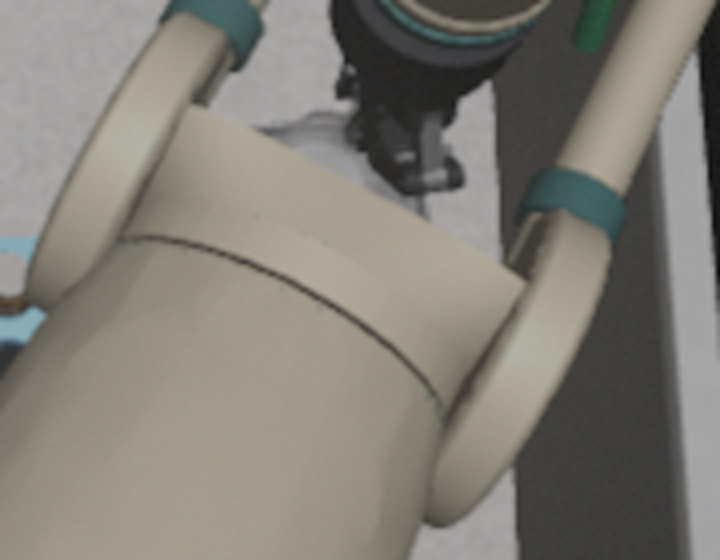

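Run:
```python
from h import *
import fit
fit.im=load('s4')
t=fit.fit('tray',[(275,282),(512,345),(447,432),(190,354)],3,(200,80),.095,.062,.082)
# order is TL(+x,+y)...; scene order given is (+x,-y),(-x,-y),(-x,+y),(+x,+y) -> reorder
t=fit.fit('tray',[(190,354),(275,282),(512,345),(447,432)],3,(200,80),.095,.062,.082)
r=fit.fit('rackscene(s4 crop)',[(154,464),(200,398+20),(338,482),(295,525)],3,(200,80),.05,.025,.096)
s=fit.load('s4')
# neck at stopper/tips: 291,130 crop height z~? stopper top (290,42)
for z in (.29,): print(ray(s,200+290.5/3-.5,80+44/3-.5,z))
# bulb bottom
for z in (.101,): print(ray(s,200+289/3,80+297/3,z))
```

```text
tray [ 0.5772 -0.2727 -1.4771] res mm [-25.9 -39.6  33.8 -30.8  28.2  38.6 -36.1  31.8]
tray [ 0.5772 -0.2727  0.0981] res mm [-0.5  2.4  4.1 -3.3 -1.8 -1.4 -1.8  2.3]
rackscene(s4 crop) [ 0.5495 -0.0993 -0.0177] res mm [ 2.  -1.4 -4.6  3.6  0.3 -1.9  2.2 -0.3]
[ 0.63329591 -0.2687994   0.29      ]
[ 0.63429167 -0.28013625  0.101     ]
```

Request:
{"name": "move_arm", "arguments": {"series": [[[-0.001,0,-0.006,0,0,0,0.01],[-0.001,0,-0.006,0,0,0,0.01],[0,0,-0.006,0,0,0,0.01],[0,0,-0.004,0,0,0,0.01],[0,0,-0.003,0,0,0,0.01],[0,0,-0.002,0,0,0,0.01],[0,0,-0.002,0,0,0,0.01],[0,0,-0.001,0,0,0,0.01],[0,0,0,0,0,0,0.01],[0,0,0,0,0,0,0.01]]]}}

```text
clock: 8.72
position: [0.6288, -0.2684, 0.2115]
ee_rot: [0.0, 0.645, 0.765, 0.0]
contact_force: [-0.5, -0.0, -0.2]
width: 0.0167
```

Request:
{"name": "move_arm", "arguments": {"series": [[[0,0,-0.001,0,0,0,0.01],[0,0,-0.001,0,0,0,0.01],[0,0,-0.001,0,0,0,0.01],[0,0,0,0,0,0,0.01],[0,0,0,0,0,0,0.01]]]}}

```text
clock: 9.13
position: [0.6289, -0.2684, 0.2086]
ee_rot: [0.0, 0.645, 0.765, 0.0]
contact_force: [0.2, -0.3, 1.3]
width: 0.0164
```

Request:
{"name": "move_arm", "arguments": {"series": [[[0,0,0,0,0,0,0.018],[0,0,0,0,0,0,0.022],[0,0,0,0,0,0,0.03],[0,0,0,0,0,0,0.04],[0,0,0,0,0,0,0.06],[0,0,0,0,0,0,0.06]]]}}

```text
clock: 9.63
position: [0.6287, -0.2683, 0.2083]
ee_rot: [-0.0, 0.645, 0.765, 0.0]
contact_force: [0.6, 1.2, 0.4]
width: 0.0599
```

Run:
```python
from h import *
snap('scene','s5'); s=manip.get_state(); print(s['position'],s['contact_force'].round(2),s['width'])
crop('s5',200,80,440,280,3,'s5a')
```

```text
[ 0.62874954 -0.26833683  0.20831925] [0.09 0.08 0.08] 0.06024243978106903
```

View pics/s5a.png

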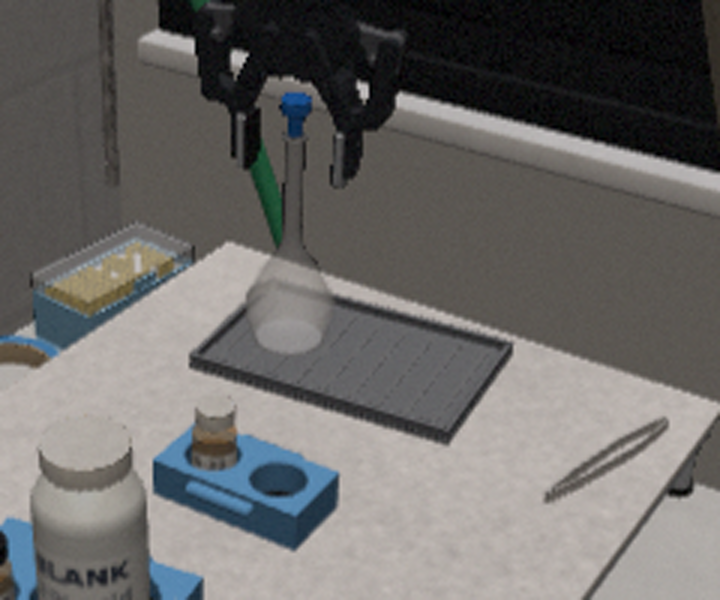

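Request:
{"name": "move_arm", "arguments": {"series": [[[0,0,0.02,0,0,0,0.06],[0,0,0.025,0,0,0,0.06],[0,0,0.025,0,0,0,0.08],[0,0,0.02,0,0,0,0.085],[-0.0056,0.0223,0,0,0,0,0.085],[-0.0056,0.0223,0,0,0,0,0.085],[-0.0056,0.0223,0,0,0,0,0.085],[-0.0056,0.0223,0,0,0,0,0.085],[-0.0056,0.0223,0,0,0,0,0.085],[-0.0056,0.0223,0,0,0,0,0.085],[-0.0056,0.0223,0,0,0,0,0.085],[-0.0056,0.0223,0,0,0,0,0.085],[-0.0056,0.0223,0,0,0,0,0.085],[-0.0056,0.0223,0,0,0,0,0.085],[-0.0056,0.0223,0,0,0,0,0.085],[-0.0056,0.0223,0,0,0,0,0.085],[-0.0056,0.0223,0,0,0,0,0.085],[-0.0056,0.0223,0,0,0,0,0.085],[0,0,0,0,0,0,0.085],[0,0,0,0,0,0,0.085]]]}}

```text
clock: 11.35
position: [0.5501, 0.0447, 0.2986]
ee_rot: [0.0, 0.644, 0.765, 0.0]
contact_force: [0.3, 0.1, 0.6]
width: 0.085
```

Run:
```python
from h import *
snap('wrist','w6');snap('top','t6'); s=manip.get_state(); print(s['position'],s['contact_force'].round(2),s['width'])
crop('t6',140,150,420,290,2.8,'t6a')
```

```text
[0.55057494 0.04337198 0.29840727] [ 0.33 -0.76  0.58] 0.08492921763700208
```

View pics/w6.png

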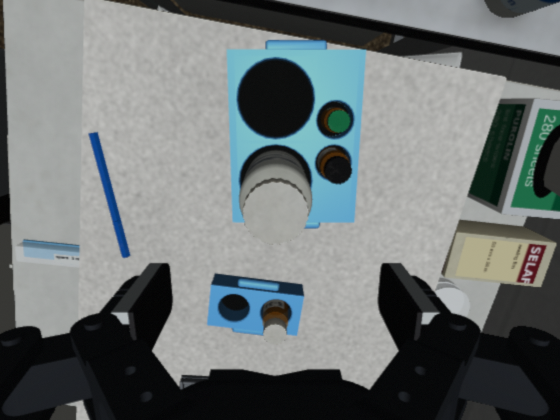

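View pics/t6a.png

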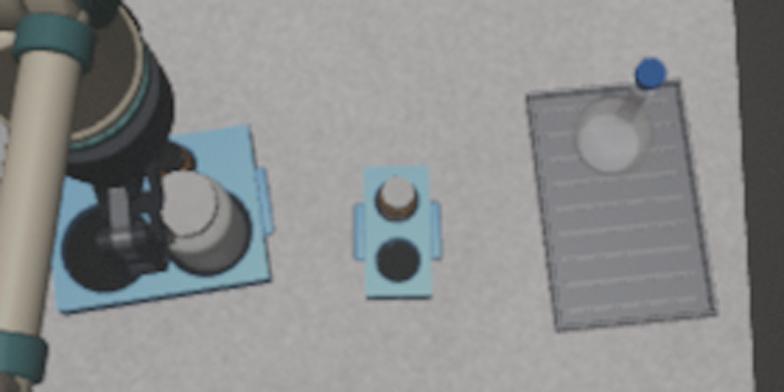

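Run:
```python
from h import *
t=load('t6');w=load('w6')
print(ray(t,140+650.5/2.8-.5,150+73.5/2.8-.5,.257))
a=cv2.imread('pics/w6.png').copy()
for c,col in [((.5505,.0435),(0,255,0)),((.5486,.0459),(0,0,255))]:
  for z,r in((.2,.023),(.185,.029)):
    for th in np.linspace(0,6.28,150):
      u,v=proj(w,[c[0]+r*np.cos(th),c[1]+r*np.sin(th),z]); a[int(v),int(u)]=col
cv2.imwrite('pics/w6c.png',cv2.resize(a[130:260,200:360],None,fx=4.5,fy=4.5,interpolation=0))
```

```text
[ 0.62896576 -0.26806811  0.257     ]
```

View pics/w6c.png

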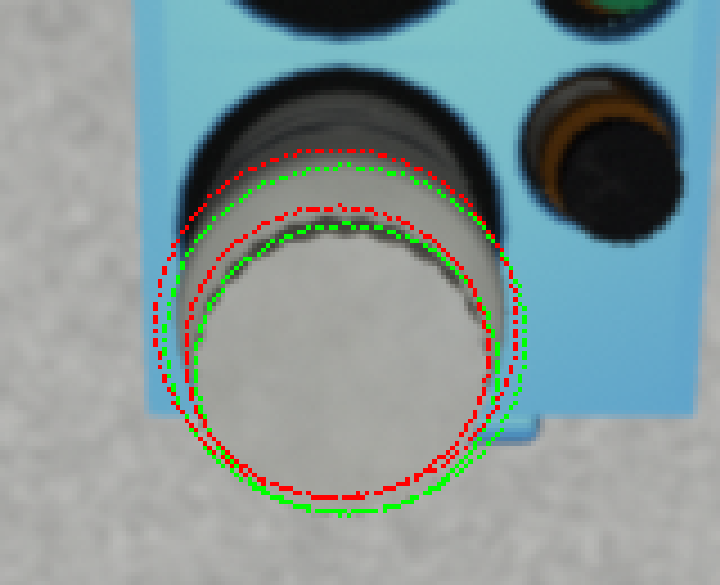

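Request:
{"name": "move_arm", "arguments": {"series": [[[-0.001,0.0005,-0.014,0,0,0,0.085],[0,0,-0.014,0,0,0,0.085],[0,0,-0.014,0,0,0,0.085],[0,0,-0.014,0,0,0,0.085],[0,0,-0.014,0,0,0,0.085],[0,0,-0.014,0,0,0,0.085],[0,0,-0.014,0,0,0,0.085],[0,0,-0.014,0,0,0,0.085],[0,0,-0.014,0,0,0,0.085],[0,0,-0.012,0,0,0,0.085],[0,0,-0.006,0,0,0,0.085],[0,0,0,0,0,0,0.075],[0,0,0,0,0,0,0.065],[0,0,0,0,0,0,0.06],[0,0,0,0,0,0,0.05],[0,0,0,0,0,0,0.05],[0,0,0,0,0,0,0.05],[0,0,0,0,0,0,0.05]]], "newtons": 60}}

```text
clock: 12.95
position: [0.5504, 0.0442, 0.1557]
ee_rot: [0.001, 0.644, 0.765, 0.001]
contact_force: [-0.4, -0.8, 5.5]
width: 0.0546
```

Request:
{"name": "move_arm", "arguments": {"series": [[[0,0,0.005,0,0,0,0.05],[0,0,0.01,0,0,0,0.05],[0,0,0.015,0,0,0,0.05],[0,0,0.02,0,0,0,0.05],[0,0,0.02,0,0,0,0.05],[0,0,0.02,0,0,0,0.05],[0,0,0.015,0,0,0,0.05],[0,0,0.005,0,0,0,0.05],[0,0,0,0,0,0,0.05],[0,0,0,0,0,0,0.05]]]}}

```text
clock: 13.78
position: [0.5487, 0.0444, 0.2636]
ee_rot: [-0.001, 0.644, 0.765, -0.0]
contact_force: [0.4, -0.1, -3.1]
width: 0.0545
```

Run:
```python
from h import *
snap('scene','s7'); s=manip.get_state(); print(s['position'],s['contact_force'].round(2),s['width'])
```

```text
[0.54840281 0.04443869 0.26305476] [-0.33 -0.63 -2.92] 0.054496551334511936
```

View pics/s7.png

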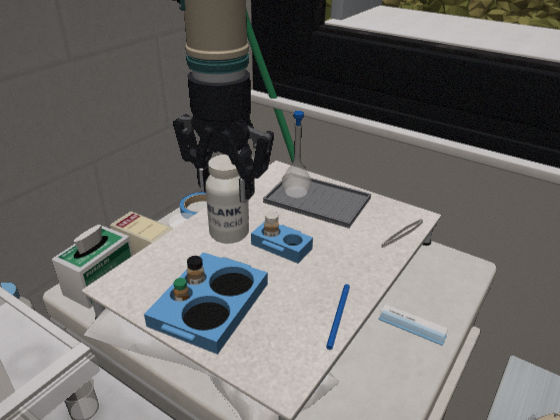

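Request:
{"name": "move_arm", "arguments": {"series": [[[-0.0008,-0.0116,0,0,0,0,0.05],[-0.0008,-0.0116,0,0,0,0,0.05],[-0.0015,-0.0231,0,0,0,0,0.05],[-0.0015,-0.0231,0,0,0,0,0.05],[-0.0015,-0.0231,0,0,0,0,0.05],[-0.0015,-0.0231,0,0,0,0,0.05],[-0.0015,-0.0231,0,0,0,0,0.05],[-0.0015,-0.0231,0,0,0,0,0.05],[-0.0015,-0.0231,0,0,0,0,0.05],[-0.0015,-0.0231,0,0,0,0,0.05],[-0.0015,-0.0231,0,0,0,0,0.05],[-0.0015,-0.0231,0,0,0,0,0.05],[-0.0015,-0.0231,0,0,0,0,0.05],[-0.0015,-0.0231,0,0,0,0,0.05],[-0.0008,-0.0116,0,0,0,0,0.05],[-0.0008,-0.0116,0,0,0,0,0.05],[0,0,0,0,0,0,0.05],[0,0,0,0,0,0,0.05]]]}}

```text
clock: 15.33
position: [0.5278, -0.2791, 0.2639]
ee_rot: [-0.001, 0.645, 0.764, 0.0]
contact_force: [-0.0, -0.5, -3.8]
width: 0.0545
```

Request:
{"name": "move_arm", "arguments": {"series": [[[0,0,-0.008,0,0,0,0.05],[0,0,-0.014,0,0,0,0.05],[0,0,-0.014,0,0,0,0.05],[0,0,-0.014,0,0,0,0.05],[0,0,-0.014,0,0,0,0.05],[0,0,-0.008,0,0,0,0.05],[0,0,-0.008,0,0,0,0.05],[0,0,0,0,0,0,0.05],[0,0,0,0,0,0,0.05]]]}}

```text
clock: 16.08
position: [0.5282, -0.2787, 0.1842]
ee_rot: [-0.0, 0.644, 0.765, 0.0]
contact_force: [0.6, 0.1, -3.0]
width: 0.0545
```

Run:
```python
from h import *
snap('scene','s8'); s=manip.get_state(); print(s['position'],s['contact_force'].round(2),s['width'])
crop('s8',200,80,440,280,3,'s8a')
```

```text
[ 0.52856469 -0.27914935  0.18485568] [ 0.1   0.83 -2.78] 0.0539492375306846
```

View pics/s8a.png

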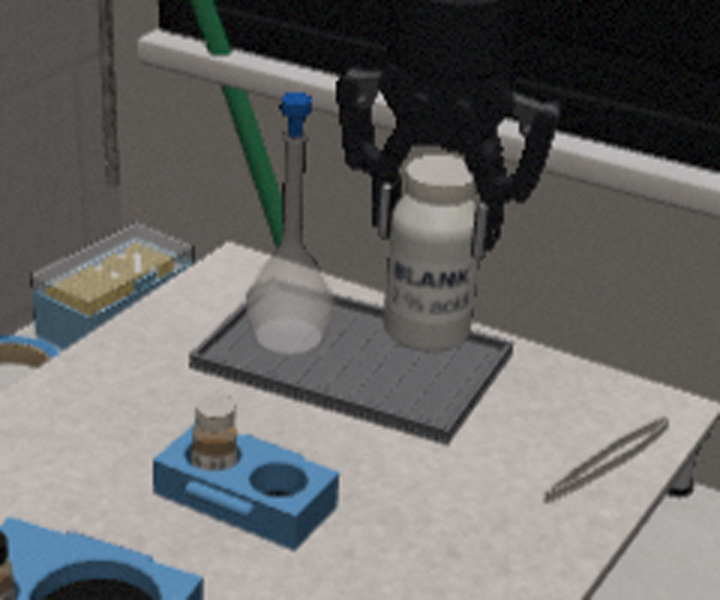

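Clear of the flask (finger ~25 mm away). Lower from .1845 to about .1485.

Request:
{"name": "move_arm", "arguments": {"series": [[[0,0,-0.008,0,0,0,0.05],[0,0,-0.008,0,0,0,0.05],[0,0,-0.006,0,0,0,0.05],[0,0,-0.004,0,0,0,0.05],[0,0,-0.003,0,0,0,0.05],[0,0,-0.002,0,0,0,0.05],[0,0,-0.002,0,0,0,0.05],[0,0,-0.001,0,0,0,0.05],[0,0,0,0,0,0,0.05],[0,0,0,0,0,0,0.05]]]}}

```text
clock: 16.97
position: [0.5283, -0.2793, 0.1505]
ee_rot: [0.0, 0.645, 0.765, 0.0]
contact_force: [-0.2, -0.7, -3.8]
width: 0.0541
```

Request:
{"name": "move_arm", "arguments": {"series": [[[0,0,-0.001,0,0,0,0.05],[0,0,-0.001,0,0,0,0.05],[0,0,-0.001,0,0,0,0.05],[0,0,0,0,0,0,0.05],[0,0,0,0,0,0,0.05]]]}}

```text
clock: 17.38
position: [0.5282, -0.2793, 0.1478]
ee_rot: [0.0, 0.644, 0.765, 0.0]
contact_force: [-0.2, 0.3, 1.1]
width: 0.0546
```

Request:
{"name": "move_arm", "arguments": {"series": [[[0,0,0,0,0,0,0.058],[0,0,0,0,0,0,0.062],[0,0,0,0,0,0,0.07],[0,0,0,0,0,0,0.078],[0,0,0,0,0,0,0.078],[0,0,0.008,0,0,0,0.078],[0,0,0.02,0,0,0,0.078],[0,0,0.02,0,0,0,0.078],[0,0,0.02,0,0,0,0.078],[0,0,0.02,0,0,0,0.078],[0,0,0.02,0,0,0,0.078]]]}}

```text
clock: 18.3
position: [0.5281, -0.2792, 0.257]
ee_rot: [0.0, 0.645, 0.765, 0.0]
contact_force: [-0.9, -0.6, -0.3]
width: 0.0782
```

Run:
```python
from h import *
snap('scene','s9'); s=manip.get_state(); print(s['position'],s['contact_force'].round(2),s['width'])
crop('s9',130,80,430,330,2.6,'s9a')
```

```text
[ 0.52997492 -0.28045711  0.26155707] [ 1.1  -0.73  2.85] 0.07786195848156224
```

View pics/s9a.png

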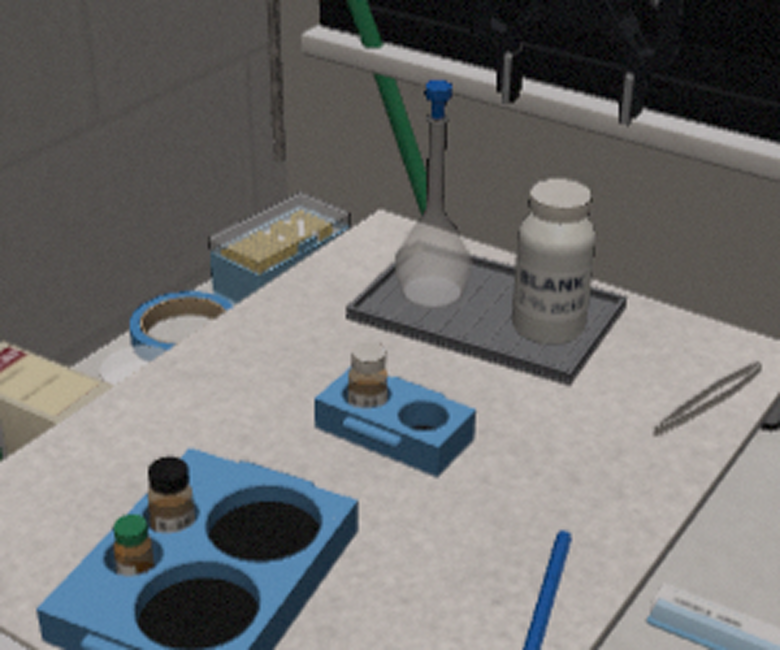

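Request:
{"name": "move_arm", "arguments": {"series": [[[0.0022,0.0109,0,0,0,0,0.06],[0.0044,0.02175,0,0,0,0,0.06],[0.0044,0.02175,0,0,0,0,0.06],[0.0044,0.02175,0,0,0,0,0.06],[0.0044,0.02175,0,0,0,0,0.06],[0.0044,0.02175,0,0,0,0,0.06],[0.0044,0.02175,0,0,0,0,0.06],[0.0044,0.02175,0,0,0,0,0.06],[0.0044,0.02175,0,0,0,0,0.06],[0.0044,0.02175,0,0,0,0,0.06],[0.0044,0.02175,0,0,0,0,0.06],[0.0044,0.02175,0,0,0,0,0.06],[0.0044,0.02175,0,0,0,0,0.06],[0.0044,0.02175,0,0,0,0,0.06],[0.0044,0.02175,0,0,0,0,0.06],[0.0044,0.02175,0,0,0,0,0.06],[0.0022,0.0109,0,0,0,0,0.06],[0,0,-0.01,0,0,0,0.06],[0,0,-0.01,0,0,0,0.06],[0,0,0,0,0,0,0.06]]]}}

```text
clock: 20.02
position: [0.5964, 0.068, 0.2319]
ee_rot: [-0.002, 0.645, 0.764, -0.002]
contact_force: [-0.8, -0.9, -0.3]
width: 0.0597
```

Request:
{"name": "move_arm", "arguments": {"series": [[[0,0,0,0,0,0,0.06],[0,0,0,0,0,0,0.06]]]}}

```text
clock: 20.18
position: [0.5983, 0.0677, 0.2349]
ee_rot: [-0.0, 0.645, 0.764, -0.0]
contact_force: [-0.1, -0.2, 0.3]
width: 0.0601
```

Run:
```python
from h import *
w=snap('wrist','w10');t=snap('top','t10'); s=manip.get_state(); print(s['position'],s['ee_rot'],s['width'])
crop('t10',140,150,420,290,2.8,'t10a')
a=cv2.imread('pics/w10.png')
for c,col in [((.601,.068),(0,255,0)),((.604,.0665),(0,0,255))]:
  for z,r in((.132,.012),(.12,.012),(.096,.017)):
    for th in np.linspace(0,6.28,150):
      u,v=proj(w,[c[0]+r*np.cos(th),c[1]+r*np.sin(th),z]); a[int(v),int(u)]=col
cv2.imwrite('pics/w10c.png',a)
```

```text
[0.59873709 0.06790099 0.23563439] [3.22081211e-04 6.45032801e-01 7.64154792e-01 1.89843239e-04] 0.060066436834630914
```

View pics/w10c.png

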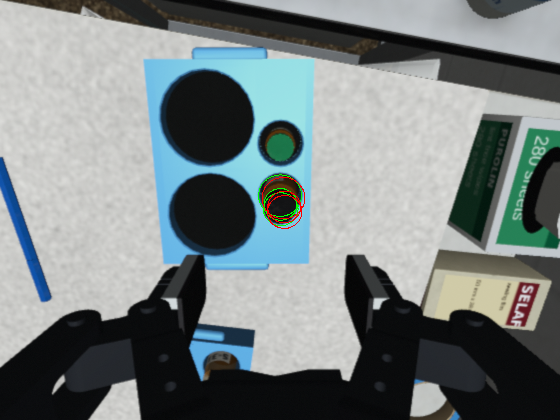

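View pics/t10a.png

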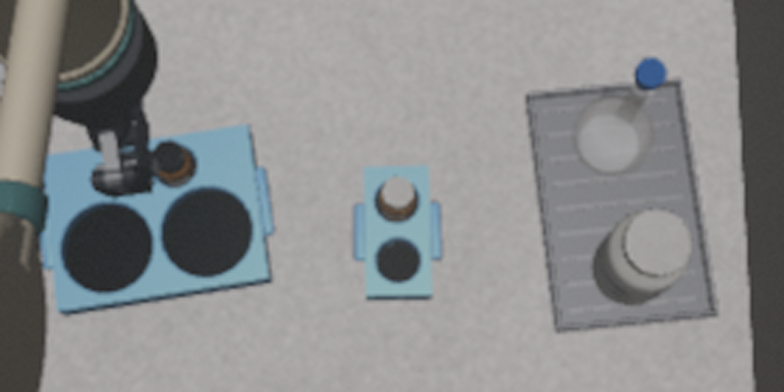

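Run:
```python
from h import *
a=cv2.imread('pics/w10c.png')[125:245,230:340]
b=cv2.imread('pics/w10.png')[125:245,230:340]
cv2.imwrite('pics/w10d.png',cv2.resize(np.hstack([b,a]),None,fx=3.6,fy=3.6,interpolation=0))
```

```text
(no output)
```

View pics/w10d.png

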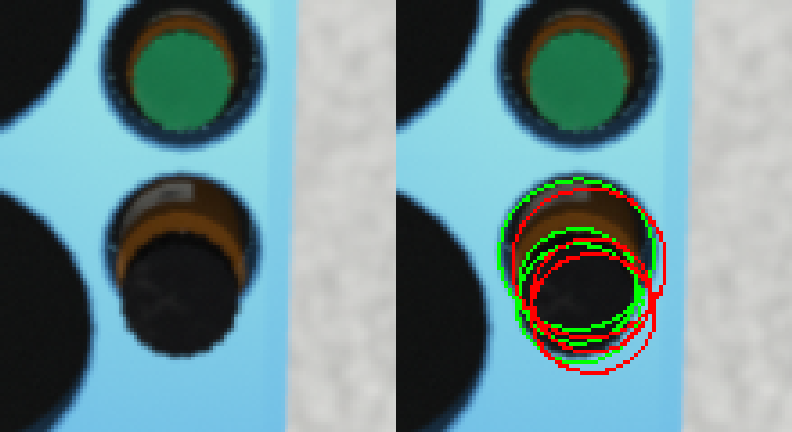

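Request:
{"name": "move_arm", "arguments": {"series": [[[0.002,0.0005,-0.01,0,0,0,0.06],[0,0,-0.015,0,0,0,0.06],[0,0,-0.015,0,0,0,0.06],[0,0,-0.015,0,0,0,0.06],[0,0,-0.015,0,0,0,0.06],[0,0,-0.015,0,0,0,0.06],[0,0,-0.015,0,0,0,0.06],[0,0,-0.01,0,0,0,0.06],[0,0,-0.006,0,0,0,0.06],[0,0,0,0,0,0,0.06],[0,0,0,0,0,0,0.06]]]}}

```text
clock: 21.2
position: [0.6008, 0.0692, 0.1194]
ee_rot: [0.0, 0.645, 0.765, 0.0]
contact_force: [-0.4, -0.8, -0.8]
width: 0.0598
```

Run:
```python
from h import *
w=snap('scene','s11'); snap('wrist','w11'); s=manip.get_state(); print(s['position'],s['ee_rot'],s['contact_force'])
crop('s11',130,180,330,350,4,'s11a')
```

```text
[0.60132774 0.06928588 0.12024387] [7.98939781e-04 6.44525753e-01 7.64581903e-01 6.54700829e-04] [-0.07485248 -0.86528068  0.18339139]
```

View pics/s11a.png

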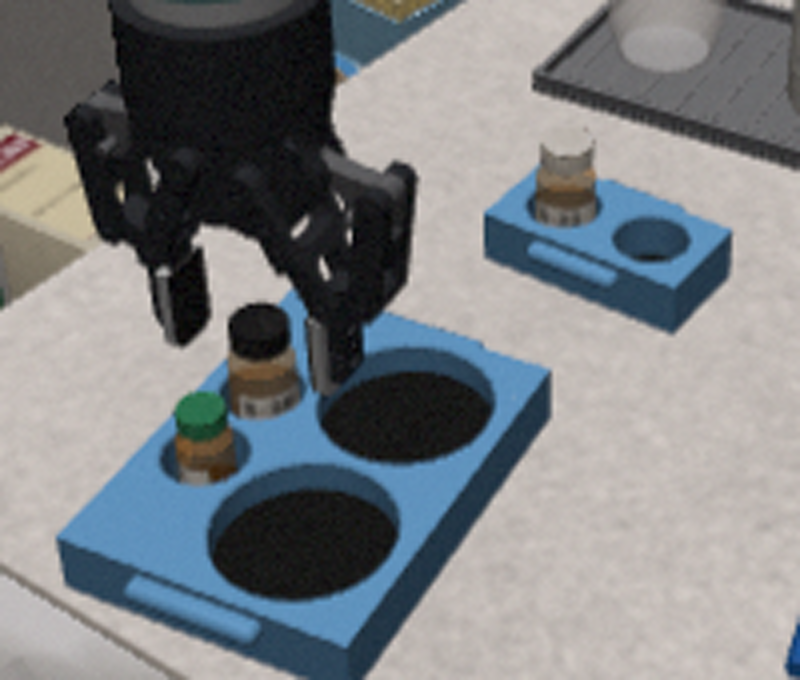

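View pics/w11.png

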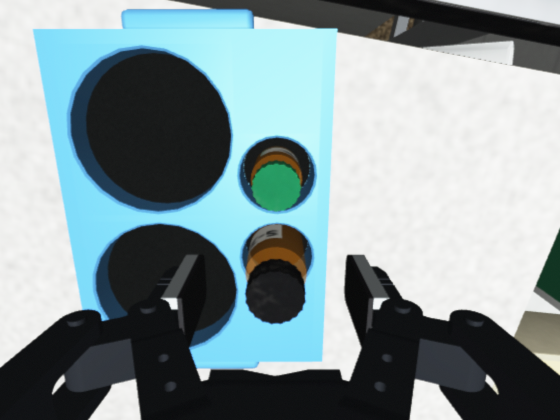

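Request:
{"name": "move_arm", "arguments": {"series": [[[0,0,-0.005,0,0,0,0.06],[0,-0.0005,-0.004,0,0,0,0.06],[0,0,0,0,0,0,0.045],[0,0,0,0,0,0,0.035],[0,0,0,0,0,0,0.03],[0,0,0,0,0,0,0.02],[0,0,0,0,0,0,0.02],[0,0,0,0,0,0,0.02],[0,0,0,0,0,0,0.02],[0,0,0,0,0,0,0.02]]], "newtons": 40}}

```text
clock: 22.13
position: [0.6008, 0.0688, 0.1106]
ee_rot: [0.0, 0.645, 0.765, 0.0]
contact_force: [0.6, -0.3, 2.5]
width: 0.0249
```

Request:
{"name": "move_arm", "arguments": {"series": [[[0,0,0.004,0,0,0,0.02],[0,0,0.008,0,0,0,0.02],[0,0,0.012,0,0,0,0.02],[0,0,0.015,0,0,0,0.02],[0,0,0.015,0,0,0,0.02],[0,0,0.015,0,0,0,0.02],[0,0,0.01,0,0,0,0.02],[0,0,0.005,0,0,0,0.02],[0,0,0,0,0,0,0.02]]]}}

```text
clock: 22.88
position: [0.6012, 0.0688, 0.1958]
ee_rot: [0.001, 0.645, 0.765, 0.001]
contact_force: [0.5, 0.6, -0.1]
width: 0.0249
```

Run:
```python
from h import *
w=snap('scene','s12'); snap('wrist','w12'); snap('top','t12'); s=manip.get_state(); print(s['position'],s['ee_rot'],s['contact_force'],s['width'])
crop('s12',130,150,330,350,3,'s12a'); crop('t12',140,150,310,290,4.5,'t12a')
```

```text
[0.59993488 0.06881626 0.19347885] [-6.28864355e-04  6.44526582e-01  7.64581469e-01 -5.16240234e-04] [ 0.5735511  -0.03460798 -1.16198941] 0.02471788451515254
```

View pics/s12a.png

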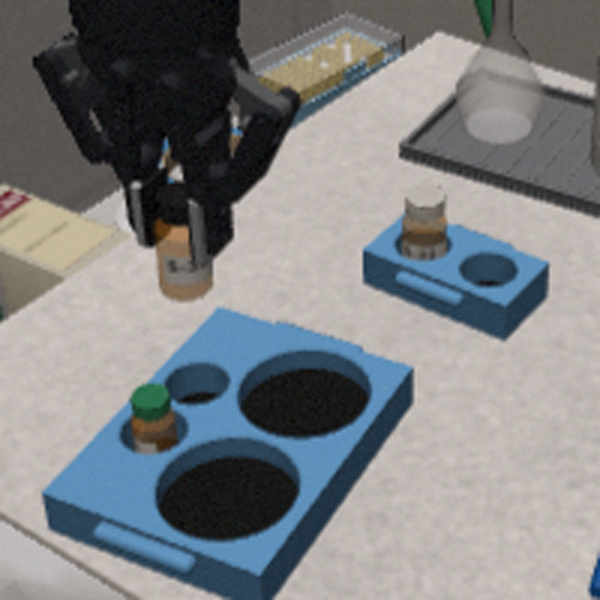

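View pics/t12a.png

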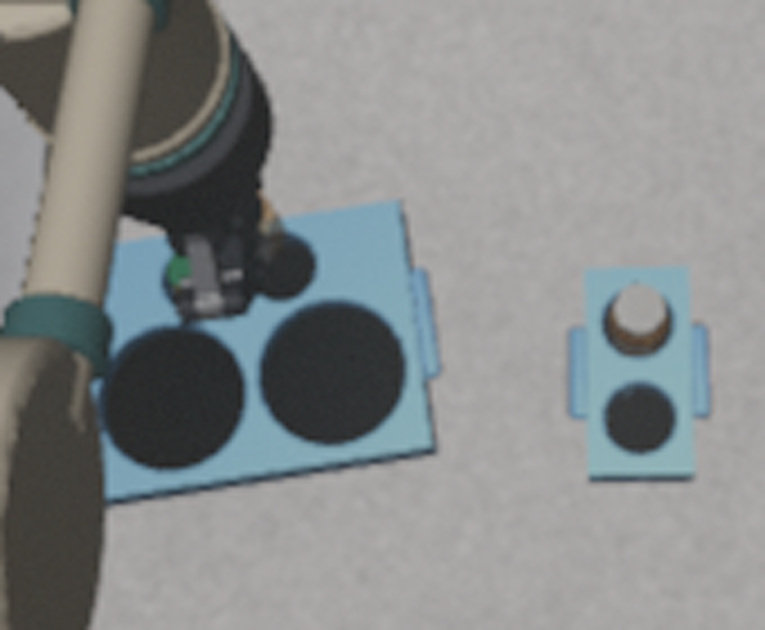

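View pics/w12.png

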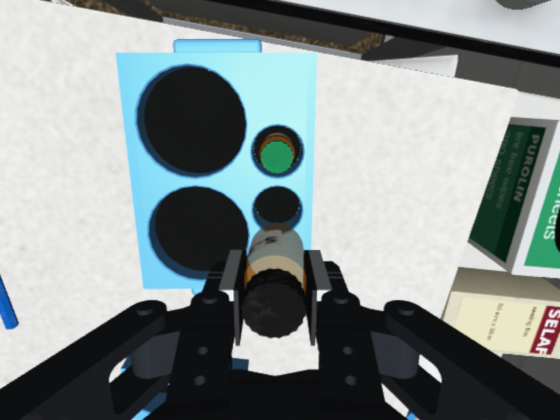

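Run:
```python
from h import *
t=load('t12');w=load('w12')
f=lambda x,y:((x+.5)/4.5-.5+140,(y+.5)/4.5-.5+150)
print('free',ray(t,*f(640,418),.096)); print('rackwhite well',ray(t,*f(638,320),.096))
print('rack corners',[ray(t,*f(*c),.096)[:2].round(4) for c in [(586,268),(688,268),(693,474),(588,476)]])
print('wells big',ray(t,*f(333,372),.096),ray(t,*f(173,398),.096))
print('bw wrist',ray(w,277,208,.096)); print('big wrist',ray(w,191,120,.096),ray(w,198.5,232,.096))
s=load('s12'); g=lambda x,y:((x+.5)/3-.5+130,(y+.5)/3-.5+150)
print('scene: bw',ray(s,*g(197.5,384),.096),'free',ray(s,*g(489,270),.096),'big',ray(s,*g(228,489),.096),ray(s,*g(305.5,395),.096))
```

```text
free [ 0.5321662  -0.10491819  0.096     ]
rackwhite well [ 0.57940049 -0.10343015  0.096     ]
rack corners [array([ 0.6047, -0.0782]), array([ 0.6052, -0.1271]), array([ 0.5059, -0.13  ]), array([ 0.5045, -0.0809])]
wells big [0.5527737  0.04062718 0.096     ] [0.53955304 0.11550333 0.096     ]
bw wrist [0.60043674 0.0710626  0.096     ]
big wrist [0.53661482 0.11938801 0.096     ] [0.54960669 0.04462659 0.096     ]
scene: bw [0.59995891 0.06941203 0.096     ] free [ 0.52820492 -0.10331049  0.096     ] big [0.53564483 0.11795966 0.096     ] [0.54765087 0.04346394 0.096     ]
```

Request:
{"name": "move_arm", "arguments": {"series": [[[-0.0044,-0.0107,0,0,0,0.0893,0.02],[-0.0044,-0.0107,0,0,0,0.0893,0.02],[-0.0044,-0.0107,0,0,0,0.0893,0.02],[-0.0044,-0.0107,0,0,0,0.0893,0.02],[-0.0044,-0.0107,0,0,0,0.0893,0.02],[-0.0044,-0.0107,0,0,0,0.0893,0.02],[-0.0044,-0.0107,0,0,0,0.0893,0.02],[-0.0044,-0.0107,0,0,0,0.0893,0.02],[-0.0044,-0.0107,0,0,0,0.0893,0.02],[-0.0044,-0.0107,0,0,0,0.0893,0.02],[-0.0044,-0.0107,0,0,0,0.0893,0.02],[-0.0044,-0.0107,0,0,0,0.0893,0.02],[-0.0044,-0.0107,0,0,0,0.0893,0.02],[-0.0044,-0.0107,0,0,0,0.0893,0.02],[-0.0044,-0.0107,0,0,0,0.0893,0.02],[-0.0044,-0.0107,0,0,0,0.0893,0.02],[0,0,0,0,0,0,0.02],[0,0,0,0,0,0,0.02],[0,0,0,0,0,0,0.02]]]}}

```text
clock: 24.62
position: [0.5301, -0.1019, 0.1938]
ee_rot: [-0.0, -0.013, 1.0, 0.001]
contact_force: [-0.3, 1.3, -0.2]
width: 0.0249
```

Run:
```python
from h import *
w=snap('wrist','w13'); snap('scene','s13'); s=manip.get_state(); print(s['position'],s['ee_rot'],s['qpos'].round(2),s['width'])
crop('s13',180,150,380,300,4,'s13a')
```

```text
[ 0.53022741 -0.10169922  0.19403169] [-2.02282042e-04 -1.37186244e-02  9.99905820e-01  3.32169002e-04] [-0.32  0.26  1.66  0.    1.23 -1.92] 0.024904811128978934
```

View pics/w13.png

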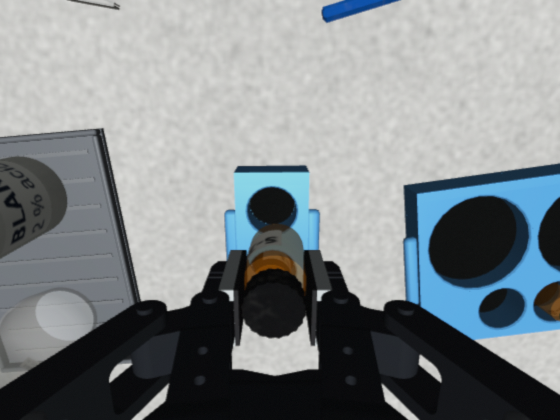

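View pics/s13a.png

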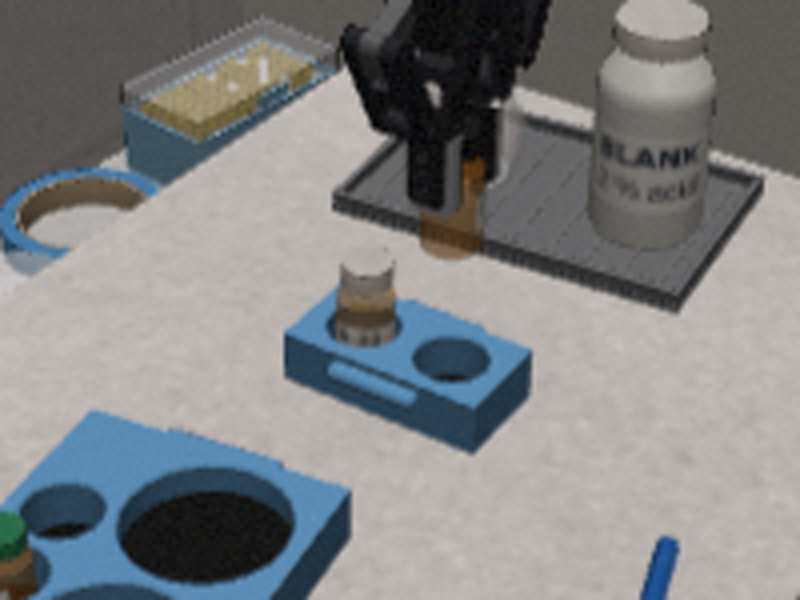

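Run:
```python
from h import *
w=load('w13'); s=load('s13')
a=cv2.imread('pics/w13.png')[160:345,200:350];cv2.imwrite('pics/w13c.png',cv2.resize(a,None,fx=3.2,fy=3.2))
print(ray(w,271.5,206.5,.096))
g=lambda x,y:((x+.5)/4-.5+180,(y+.5)/4-.5+150)
print(ray(s,*g(452,360),.096))
# scene: vial foot ellipse bottom centre ~ (450,246); 
print(ray(s,*g(450,243),.157))
print('cap wrist',ray(w,274,308,.215))
```

```text
[ 0.52588952 -0.10343534  0.096     ]
[ 0.52833182 -0.10337061  0.096     ]
[ 0.5309814  -0.10322203  0.157     ]
cap wrist [ 0.52788539 -0.10147467  0.215     ]
```

View pics/w13c.png

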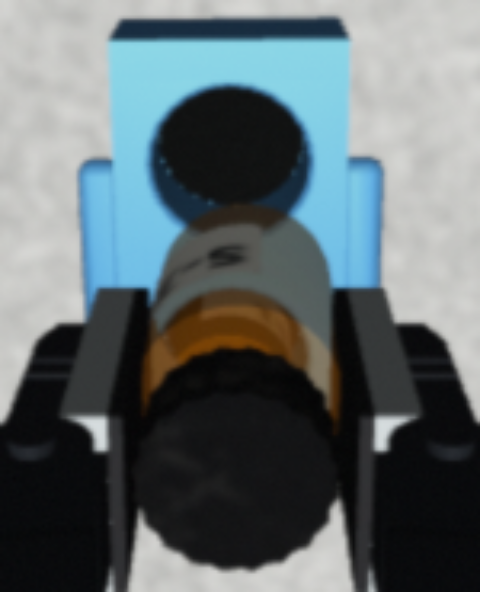

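Request:
{"name": "move_arm", "arguments": {"series": [[[-0.0017,-0.001,-0.01,0,0,0,0.02],[0,0,-0.015,0,0,0,0.02],[0,0,-0.015,0,0,0,0.02],[0,0,-0.01,0,0,0,0.02],[0,0,-0.005,0,0,0,0.02],[0,0,0,0,0,0,0.02],[0,0,0,0,0,0,0.02]]]}}

```text
clock: 25.3
position: [0.5286, -0.1033, 0.1392]
ee_rot: [-0.0, -0.014, 1.0, 0.0]
contact_force: [0.5, 0.3, 0.2]
width: 0.0244
```

Run:
```python
from h import *
w=snap('wrist','w14'); snap('scene','s14'); s=manip.get_state(); print(s['position'],s['contact_force'],s['width'])
crop('s14',230,190,330,265,7,'s14a')
a=cv2.imread('pics/w14.png')[140:345,180:370];cv2.imwrite('pics/w14c.png',cv2.resize(a,None,fx=2.9,fy=2.9))
```

```text
[ 0.52907193 -0.10353155  0.14000757] [ 0.18792541 -0.42854209 -0.51052793] 0.024644093173271844
```

View pics/w14c.png

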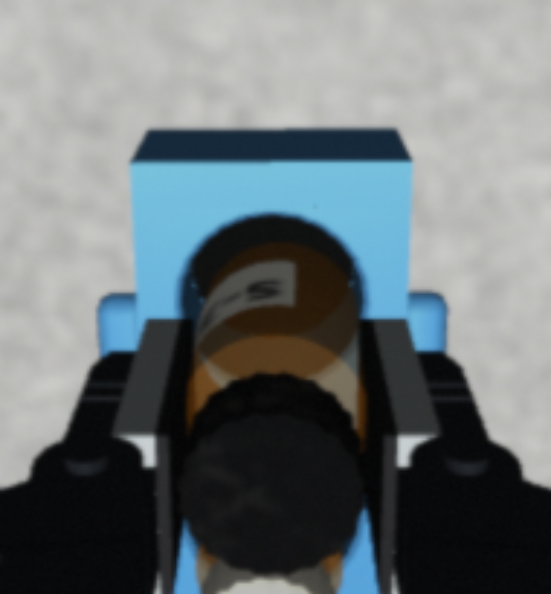

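View pics/s14a.png

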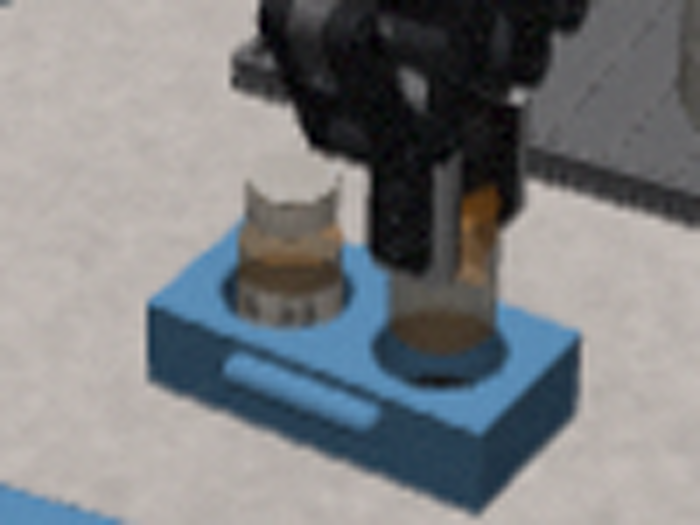

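Request:
{"name": "move_arm", "arguments": {"series": [[[0,0,-0.006,0,0,0,0.02],[0,0,-0.006,0,0,0,0.02],[0,0,-0.006,0,0,0,0.02],[0,0,-0.004,0,0,0,0.02],[0,0,-0.003,0,0,0,0.02],[0,0,-0.002,0,0,0,0.02],[0,0,0,0,0,0,0.02],[0,0,0,0,0,0,0.02]]]}}

```text
clock: 26.07
position: [0.5285, -0.1034, 0.1122]
ee_rot: [-0.0, -0.014, 1.0, 0.0]
contact_force: [-0.7, -0.1, 0.8]
width: 0.0248
```

Request:
{"name": "move_arm", "arguments": {"series": [[[0,0,-0.001,0,0,0,0.02],[0,0,-0.001,0,0,0,0.02],[0,0,0,0,0,0,0.02],[0,0,0,0,0,0,0.02]]]}}

```text
clock: 26.4
position: [0.5287, -0.1035, 0.1106]
ee_rot: [0.0, -0.014, 1.0, -0.0]
contact_force: [0.3, -0.2, 0.1]
width: 0.0249
```

Request:
{"name": "move_arm", "arguments": {"series": [[[0,0,0,0,0,0,0.028],[0,0,0,0,0,0,0.032],[0,0,0,0,0,0,0.04],[0,0,0,0,0,0,0.05],[0,0,0,0,0,0,0.055],[0,0,0.01,0,0,0,0.055],[0,0,0.02,0,0,0,0.055],[0,0,0.02,0,0,0,0.055],[0,0,0.02,0,0,0,0.055],[0,0,0.015,0,0,0,0.055],[0,0,0,0,0,0,0.055],[0,0,0,0,0,0,0.055]]]}}

```text
clock: 27.4
position: [0.5289, -0.1035, 0.1964]
ee_rot: [0.001, -0.014, 1.0, -0.0]
contact_force: [-0.0, 0.7, -0.2]
width: 0.0547
```

Run:
```python
from h import *
w=snap('wrist','w15'); snap('scene','s15'); s=manip.get_state(); print(s['position'],s['contact_force'],s['width'])
crop('s15',180,150,380,300,4,'s15a')
```

```text
[ 0.52772825 -0.103177    0.1945464 ] [-0.16743697 -0.13425633  0.0745378 ] 0.05547982533024404
```

View pics/w15.png

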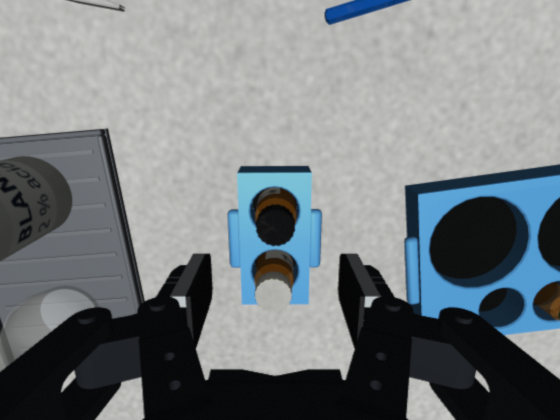

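View pics/s15a.png

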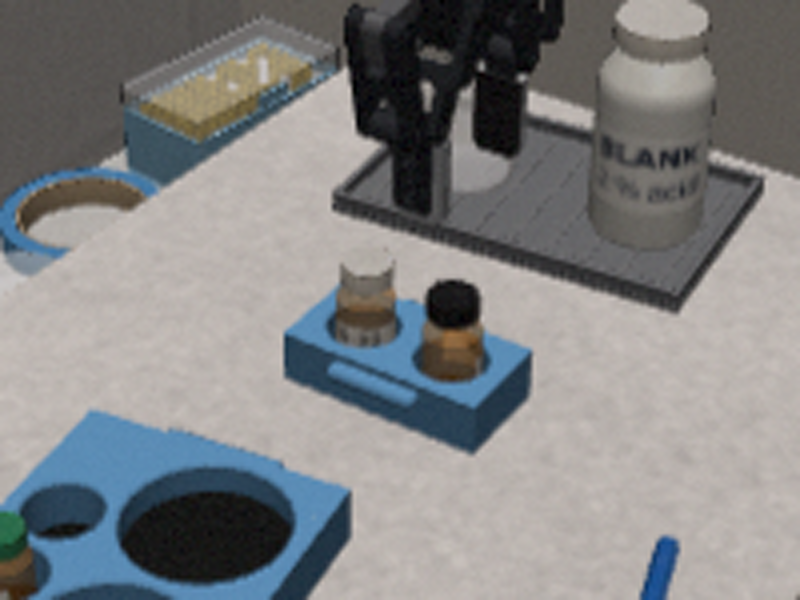

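Run:
```python
from h import *
w=load('w15'); 
b=ray(w,275,225,.132);c=ray(w,273,293,.132);print(b,c,c-b)
g=lambda x,y:((x+.5)/4-.5+180,(y+.5)/4-.5+150); s=load('s15')
b=ray(s,*g(452,297),.132);c=ray(s,*g(367,262),.132);print(b,c,c-b)
```

```text
[ 0.52619959 -0.1028487   0.132     ] [ 0.57132849 -0.10281209  0.132     ] [4.51289026e-02 3.66137651e-05 0.00000000e+00]
[ 0.52745634 -0.10045646  0.132     ] [ 0.57277426 -0.10138257  0.132     ] [ 4.53179160e-02 -9.26106462e-04 -1.11022302e-16]
```

Request:
{"name": "move_arm", "arguments": {"series": [[[0.0113,0,0,0,0,0,0.055],[0.0113,0,0,0,0,0,0.055],[0.0113,0,0,0,0,0,0.055],[0.0113,0,0,0,0,0,0.055],[0,0,-0.01,0,0,0,0.055],[0,0,-0.015,0,0,0,0.055],[0,0,-0.015,0,0,0,0.055],[0,0,-0.015,0,0,0,0.055],[0,0,-0.012,0,0,0,0.055],[0,0,-0.008,0,0,0,0.055],[0,0,-0.005,0,0,0,0.055],[0,0,0,0,0,0,0.055],[0,0,0,0,0,0,0.055]]]}}

```text
clock: 28.58
position: [0.5738, -0.1034, 0.1153]
ee_rot: [-0.0, -0.014, 1.0, 0.0]
contact_force: [0.1, 0.1, -1.0]
width: 0.055
```

Run:
```python
from h import *
w=snap('wrist','w16'); s=manip.get_state(); print(s['position'],s['contact_force'],s['width'])
```

```text
[ 0.57412525 -0.10352918  0.1157743 ] [-0.31284998  0.09681288  0.10163842] 0.054989876974262046
```

View pics/w16.png

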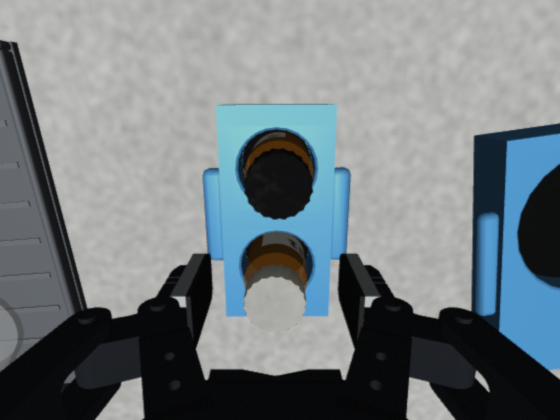

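Centred. Lower 4.5 mm and grip.

Request:
{"name": "move_arm", "arguments": {"series": [[[0,0,-0.003,0,0,0,0.055],[0,0,-0.0015,0,0,0,0.055],[0,0,0,0,0,0,0.045],[0,0,0,0,0,0,0.035],[0,0,0,0,0,0,0.03],[0,0,0,0,0,0,0.02],[0,0,0,0,0,0,0.02],[0,0,0,0,0,0,0.02],[0,0,0,0,0,0,0.02]]], "newtons": 40}}

```text
clock: 29.38
position: [0.574, -0.1035, 0.1112]
ee_rot: [0.0, -0.014, 1.0, -0.0]
contact_force: [0.3, -0.2, 2.6]
width: 0.025
```

Request:
{"name": "move_arm", "arguments": {"series": [[[0,0,0.004,0,0,0,0.02],[0,0,0.008,0,0,0,0.02],[0,0,0.012,0,0,0,0.02],[0,0,0.015,0,0,0,0.02],[0,0,0.015,0,0,0,0.02],[0,0,0.015,0,0,0,0.02],[0,0,0.01,0,0,0,0.02],[0,0,0.005,0,0,0,0.02],[0,0,0,0,0,0,0.02]]]}}

```text
clock: 30.13
position: [0.5742, -0.1036, 0.1962]
ee_rot: [0.001, -0.014, 1.0, -0.0]
contact_force: [-0.1, -0.1, 0.5]
width: 0.0251
```

Request:
{"name": "move_arm", "arguments": {"series": [[[0.00164,0.01077,0,0,0,-0.0893,0.02],[0.00164,0.01077,0,0,0,-0.0893,0.02],[0.00164,0.01077,0,0,0,-0.0893,0.02],[0.00164,0.01077,0,0,0,-0.0893,0.02],[0.00164,0.01077,0,0,0,-0.0893,0.02],[0.00164,0.01077,0,0,0,-0.0893,0.02],[0.00164,0.01077,0,0,0,-0.0893,0.02],[0.00164,0.01077,0,0,0,-0.0893,0.02],[0.00164,0.01077,0,0,0,-0.0893,0.02],[0.00164,0.01077,0,0,0,-0.0893,0.02],[0.00164,0.01077,0,0,0,-0.0893,0.02],[0.00164,0.01077,0,0,0,-0.0893,0.02],[0.00164,0.01077,0,0,0,-0.0893,0.02],[0.00164,0.01077,0,0,0,-0.0893,0.02],[0.00164,0.01077,0,0,0,-0.0893,0.02],[0.00164,0.01077,0,0,0,-0.0893,0.02],[0,0,0,0,0,0,0.02],[0,0,0,0,0,0,0.02],[0,0,0,0,0,0,0.02]]]}}

```text
clock: 31.72
position: [0.5994, 0.0684, 0.1942]
ee_rot: [-0.0, 0.644, 0.765, -0.001]
contact_force: [1.3, 0.6, 0.6]
width: 0.0249
```

Request:
{"name": "move_arm", "arguments": {"series": [[[0,0,-0.01,0,0,0,0.02],[0,0,-0.015,0,0,0,0.02],[0,0,-0.015,0,0,0,0.02],[0,0,-0.01,0,0,0,0.02],[0,0,-0.005,0,0,0,0.02],[0,0,0,0,0,0,0.02],[0,0,0,0,0,0,0.02]]]}}

```text
clock: 32.3
position: [0.6, 0.0687, 0.1397]
ee_rot: [-0.0, 0.645, 0.765, -0.0]
contact_force: [0.2, -0.1, 0.1]
width: 0.0248
```

Run:
```python
from h import *
w=snap('wrist','w17'); snap('scene','s17'); s=manip.get_state(); print(s['position'],s['ee_rot'],s['contact_force'],s['width'])
crop('s17',150,220,260,300,7,'s17a')
a=cv2.imread('pics/w17.png')[100:345,150:370];cv2.imwrite('pics/w17c.png',cv2.resize(a,None,fx=2.4,fy=2.4))
```

```text
[0.60053864 0.06883748 0.14059856] [6.80126710e-04 6.44502457e-01 7.64601735e-01 5.54299485e-04] [-1.02872169 -0.68482779 -1.00288721] 0.024464188434986715
```

View pics/w17c.png

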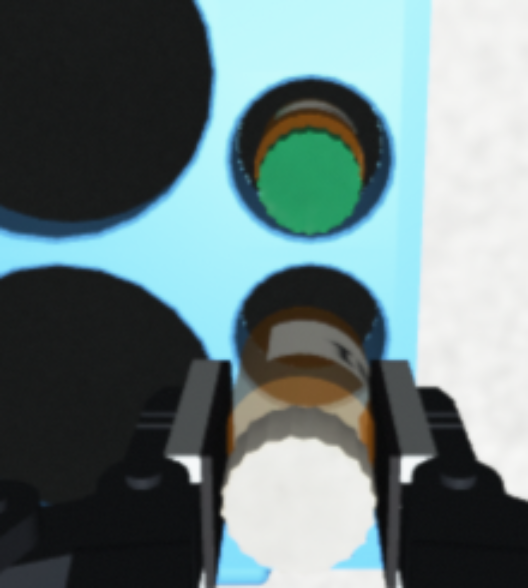

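View pics/s17a.png

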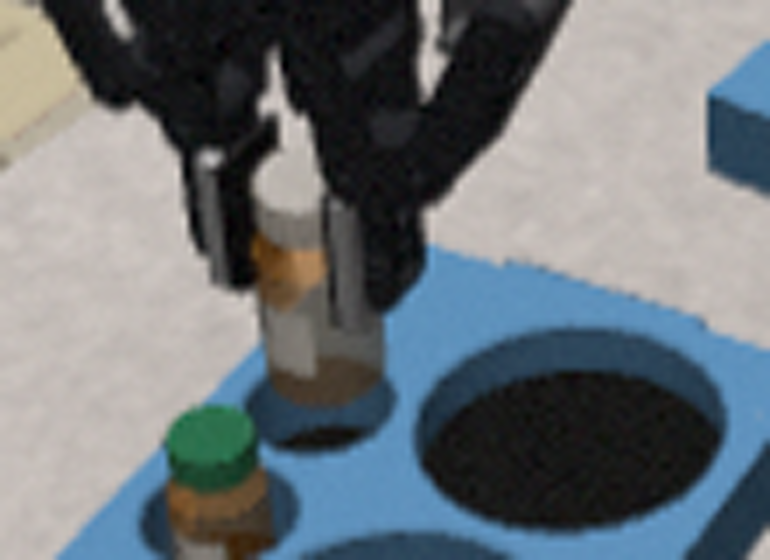

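Request:
{"name": "move_arm", "arguments": {"series": [[[0.0005,0.002,0,0,0,0,0.02],[0,0,-0.005,0,0,0,0.02],[0,0,-0.005,0,0,0,0.02],[0,0,0,0,0,0,0.02]]]}}

```text
clock: 32.73
position: [0.5996, 0.071, 0.1288]
ee_rot: [-0.001, 0.644, 0.765, -0.001]
contact_force: [-0.2, 0.1, -0.2]
width: 0.0252
```

Run:
```python
from h import *
w=snap('wrist','w18'); snap('scene','s18'); s=manip.get_state(); print(s['position'],s['ee_rot'],s['contact_force'],s['width'])
crop('s18',150,220,260,300,7,'s18a')
a=cv2.imread('pics/w18.png')[100:345,150:370];cv2.imwrite('pics/w18c.png',cv2.resize(a,None,fx=2.4,fy=2.4))
```

```text
[0.60004019 0.07097274 0.12936098] [-3.25025838e-04  6.44484808e-01  7.64616994e-01 -2.80921260e-04] [ 0.30879427 -0.51539956  0.37807598] 0.025093001884569557
```

View pics/w18c.png

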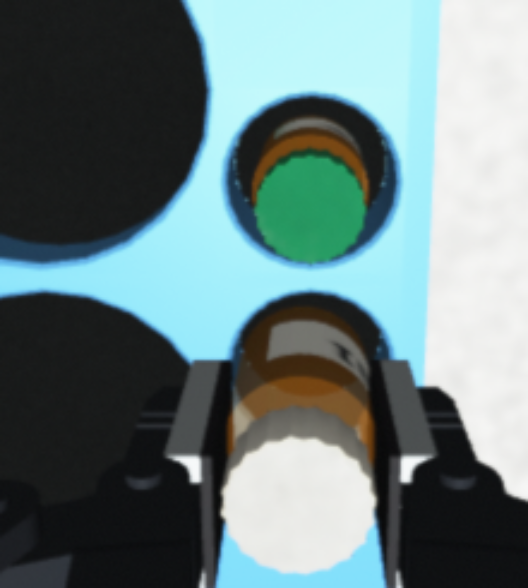

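View pics/s18a.png

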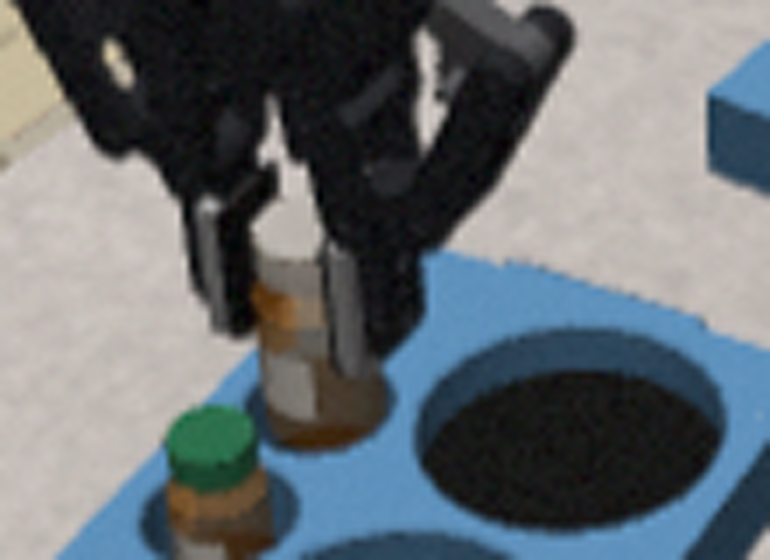

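Request:
{"name": "move_arm", "arguments": {"series": [[[0.001,0,0,0,0,0,0.02],[0,0,-0.004,0,0,0,0.02],[0,0,-0.005,0,0,0,0.02],[0,0,-0.004,0,0,0,0.02],[0,0,-0.002,0,0,0,0.02],[0,0,-0.001,0,0,0,0.02],[0,0,0,0,0,0,0.02],[0,0,0,0,0,0,0.02]]]}}

```text
clock: 33.5
position: [0.6014, 0.071, 0.1138]
ee_rot: [-0.0, 0.645, 0.765, 0.0]
contact_force: [-0.6, -0.7, -0.9]
width: 0.0248
```

Request:
{"name": "move_arm", "arguments": {"series": [[[0,0,-0.001,0,0,0,0.02],[0,0,-0.001,0,0,0,0.02],[0,0,-0.0005,0,0,0,0.02],[0,0,0,0,0,0,0.02],[0,0,0,0,0,0,0.02]]]}}

```text
clock: 33.92
position: [0.6014, 0.0709, 0.1114]
ee_rot: [0.0, 0.645, 0.765, 0.0]
contact_force: [-0.4, -0.8, 0.3]
width: 0.0254
```

Run:
```python
from h import *
snap('scene','s19'); s=manip.get_state(); print(s['position'],s['contact_force'],s['width'])
crop('s19',150,220,260,300,7,'s19a')
```

```text
[0.60138295 0.07093015 0.111374  ] [0.50944363 0.45851907 0.19984003] 0.02513420420700683
```

View pics/s19a.png

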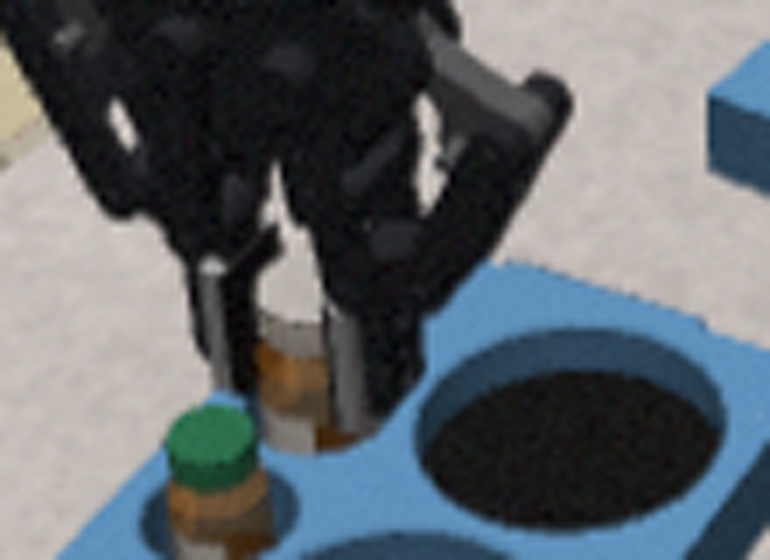

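Down in the well with no force build-up. Release and rise.

Request:
{"name": "move_arm", "arguments": {"series": [[[0,0,0,0,0,0,0.028],[0,0,0,0,0,0,0.032],[0,0,0,0,0,0,0.04],[0,0,0,0,0,0,0.05],[0,0,0,0,0,0,0.055],[0,0,0.01,0,0,0,0.055],[0,0,0.02,0,0,0,0.055],[0,0,0.025,0,0,0,0.055],[0,0,0.03,0,0,0,0.055],[0,0,0.03,0,0,0,0.055],[0,0,0.03,0,0,0,0.055],[0,0,0,0,0,0,0.055],[0,0,0,0,0,0,0.055]]]}}

```text
clock: 35.05
position: [0.6025, 0.071, 0.2594]
ee_rot: [0.002, 0.644, 0.765, 0.002]
contact_force: [-0.5, -0.3, 0.1]
width: 0.0553
```

Run:
```python
from h import *
w=snap('wrist','w20');snap('scene','s20'); snap('top','t20'); s=manip.get_state(); print(s['position'],s['contact_force'],s['width'])
crop('s20',130,180,330,330,4,'s20a')
crop('t20',140,150,420,290,2.8,'t20a')
```

```text
[0.60051861 0.07095625 0.25526518] [-0.037031    0.45400603 -0.61600726] 0.05513376118186461
```

View pics/s20a.png

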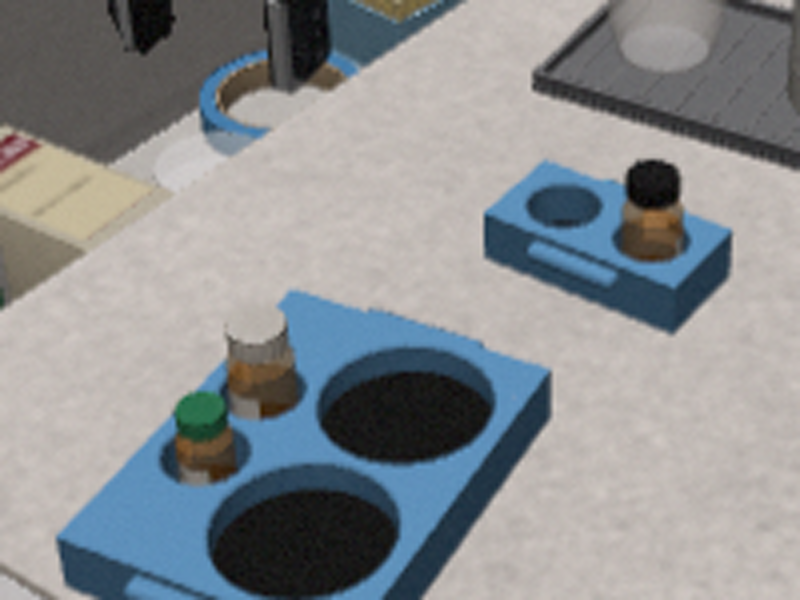

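View pics/w20.png

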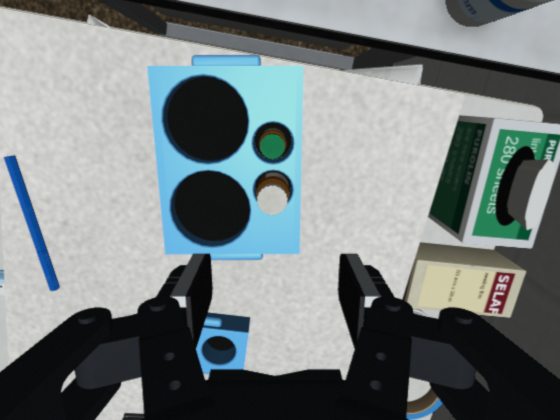

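View pics/t20a.png

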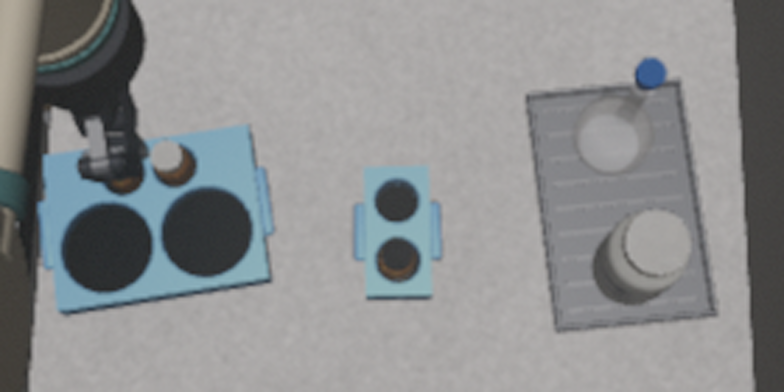

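Request:
{"name": "move_arm", "arguments": {"series": [[[-0.0052,-0.0195,0,0,0,0,0.078],[-0.0052,-0.0195,0,0,0,0,0.078],[-0.0052,-0.0195,0,0,0,0,0.078],[-0.0052,-0.0195,0,0,0,0,0.078],[-0.0052,-0.0195,0,0,0,0,0.078],[-0.0052,-0.0195,0,0,0,0,0.078],[-0.0052,-0.0195,0,0,0,0,0.078],[-0.0052,-0.0195,0,0,0,0,0.078],[-0.0052,-0.0195,0,0,0,0,0.078],[-0.0052,-0.0195,0,0,0,0,0.078],[-0.0052,-0.0195,0,0,0,0,0.078],[-0.0052,-0.0195,0,0,0,0,0.078],[-0.0052,-0.0195,0,0,0,0,0.078],[-0.0052,-0.0195,0,0,0,0,0.078],[0,-0.0195,0,0,0,0,0.078],[0,-0.0195,0,0,0,0,0.078],[0,-0.0195,0,0,0,0,0.078],[0,-0.0195,0,0,0,0,0.078],[0,0,0,0,0,0,0.078],[0,0,0,0,0,0,0.078]]]}}

```text
clock: 36.87
position: [0.5278, -0.2803, 0.2545]
ee_rot: [-0.002, 0.645, 0.764, 0.0]
contact_force: [1.1, 1.0, 0.9]
width: 0.0782
```

Run:
```python
from h import *
w=snap('wrist','w21');s=manip.get_state(); print(s['position'],s['ee_rot'],s['contact_force'],s['width'])
```

```text
[ 0.52794509 -0.27940627  0.25486156] [-1.72762205e-03  6.44775412e-01  7.64370087e-01  2.33515337e-04] [-0.26109457 -0.02405036  0.48159259] 0.07804666866135543
```

View pics/w21.png

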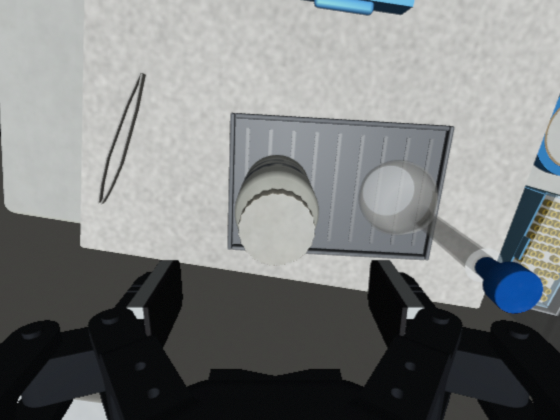

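Request:
{"name": "move_arm", "arguments": {"series": [[[0,0,-0.012,0,0,0,0.078],[0,0,-0.014,0,0,0,0.078],[0,0,-0.014,0,0,0,0.078],[0,0,-0.014,0,0,0,0.078],[0,0,-0.014,0,0,0,0.078],[0,0,-0.014,0,0,0,0.078],[0,0,-0.014,0,0,0,0.078],[0,0,-0.0075,0,0,0,0.078],[0,0,-0.0035,0,0,0,0.078],[0,0,0,0,0,0,0.07],[0,0,0,0,0,0,0.062],[0,0,0,0,0,0,0.05],[0,0,0,0,0,0,0.05],[0,0,0,0,0,0,0.05],[0,0,0,0,0,0,0.05],[0,0,0,0,0,0,0.05]]], "newtons": 60}}

```text
clock: 38.25
position: [0.5291, -0.2805, 0.1507]
ee_rot: [0.001, 0.645, 0.765, 0.0]
contact_force: [-1.7, 0.0, 5.5]
width: 0.0548
```

Request:
{"name": "move_arm", "arguments": {"series": [[[0,0,0.005,0,0,0,0.05],[0,0,0.01,0,0,0,0.05],[0,0,0.015,0,0,0,0.05],[0,0,0.02,0,0,0,0.05],[0,0,0.02,0,0,0,0.05],[0,0,0.02,0,0,0,0.05],[0,0,0.015,0,0,0,0.05],[0,0,0.01,0,0,0,0.05],[0,0,0,0,0,0,0.05],[0,0,0,0,0,0,0.05]]]}}

```text
clock: 39.08
position: [0.5284, -0.28, 0.2642]
ee_rot: [-0.0, 0.645, 0.765, 0.0]
contact_force: [-0.7, -0.8, -3.3]
width: 0.0547
```

Request:
{"name": "move_arm", "arguments": {"series": [[[0.0008,0.0116,0,0,0,0,0.05],[0.0008,0.0116,0,0,0,0,0.05],[0.0015,0.0231,0,0,0,0,0.05],[0.0015,0.0231,0,0,0,0,0.05],[0.0015,0.0231,0,0,0,0,0.05],[0.0015,0.0231,0,0,0,0,0.05],[0.0015,0.0231,0,0,0,0,0.05],[0.0015,0.0231,0,0,0,0,0.05],[0.0015,0.0231,0,0,0,0,0.05],[0.0015,0.0231,0,0,0,0,0.05],[0.0015,0.0231,0,0,0,0,0.05],[0.0015,0.0231,0,0,0,0,0.05],[0.0015,0.0231,0,0,0,0,0.05],[0.0015,0.0231,0,0,0,0,0.05],[0.0008,0.0116,0,0,0,0,0.05],[0.0008,0.0116,0,0,0,0,0.05],[0,0,0,0,0,0,0.05],[0,0,0,0,0,0,0.05]]]}}

```text
clock: 40.58
position: [0.5495, 0.0436, 0.264]
ee_rot: [0.0, 0.644, 0.765, -0.001]
contact_force: [0.4, -0.5, -2.0]
width: 0.0545
```

Request:
{"name": "move_arm", "arguments": {"series": [[[0,0,-0.01,0,0,0,0.05],[0,0,-0.014,0,0,0,0.05],[0,0,-0.014,0,0,0,0.05],[0,0,-0.014,0,0,0,0.05],[0,0,-0.014,0,0,0,0.05],[0,0,-0.008,0,0,0,0.05],[0,0,-0.006,0,0,0,0.05],[0,0,0,0,0,0,0.05],[0,0,0,0,0,0,0.05]]]}}

```text
clock: 41.33
position: [0.5499, 0.0431, 0.1843]
ee_rot: [0.0, 0.645, 0.764, -0.0]
contact_force: [-0.6, 0.9, -3.1]
width: 0.0542
```

Run:
```python
from h import *
w=snap('wrist','w22');snap('scene','s22');s=manip.get_state(); print(s['position'],s['ee_rot'],s['contact_force'],s['width'])
crop('s22',130,180,330,330,4,'s22a')
```

```text
[0.55045554 0.04328843 0.18511726] [7.65257129e-04 6.44617572e-01 7.64504629e-01 5.21616112e-04] [-0.47035868 -0.24240224 -3.07573564] 0.05427204045288422
```

View pics/s22a.png

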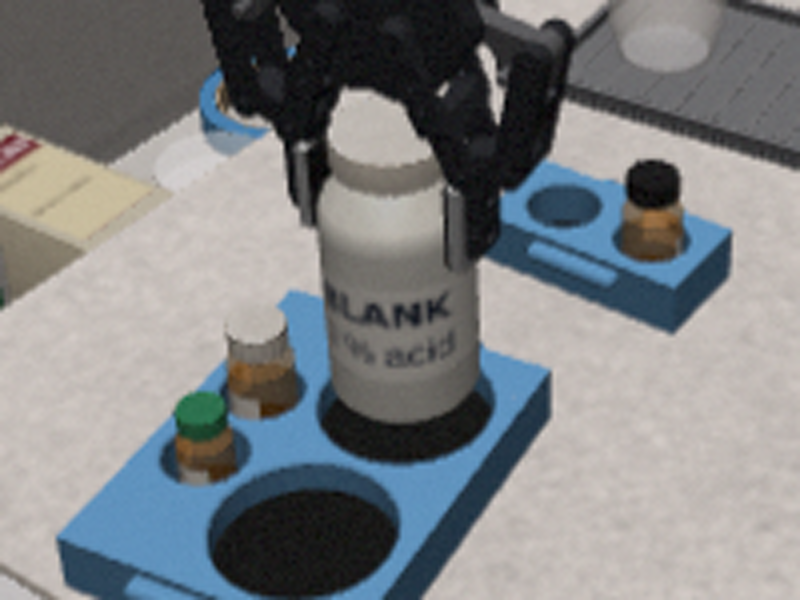

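View pics/w22.png

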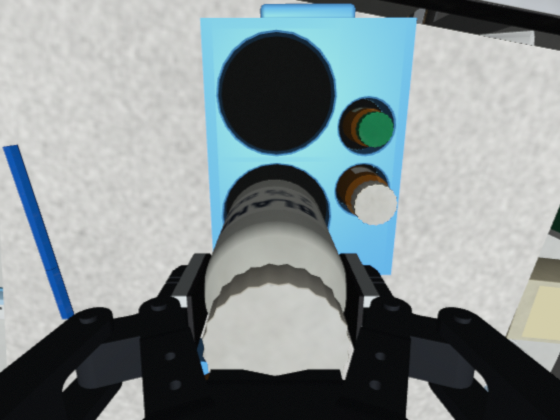

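Request:
{"name": "move_arm", "arguments": {"series": [[[0,0.001,-0.006,0,0,0,0.05],[0,0,-0.007,0,0,0,0.05],[0,0,-0.006,0,0,0,0.05],[0,0,-0.004,0,0,0,0.05],[0,0,-0.002,0,0,0,0.05],[0,0,-0.001,0,0,0,0.05],[0,0,0,0,0,0,0.05],[0,0,0,0,0,0,0.05]]]}}

```text
clock: 42.1
position: [0.5495, 0.0446, 0.1588]
ee_rot: [-0.0, 0.644, 0.765, -0.0]
contact_force: [-3.1, 1.1, 1.8]
width: 0.0541
```

Request:
{"name": "move_arm", "arguments": {"series": [[[0,0,-0.001,0,0,0,0.05],[0,0,0,0,0,0,0.05],[0,0,0,0,0,0,0.05]]]}}

```text
clock: 42.35
position: [0.5495, 0.0446, 0.1587]
ee_rot: [0.0, 0.644, 0.765, 0.0]
contact_force: [-3.8, -0.1, 7.7]
width: 0.054
```

Run:
```python
from h import *
w=snap('wrist','w23');snap('scene','s23');s=manip.get_state(); print(s['position'],s['ee_rot'],s['contact_force'],s['width'])
crop('s23',130,180,330,330,4,'s23a')
```

```text
[0.5494728  0.0445963  0.15868625] [1.47482763e-04 6.44495192e-01 7.64608341e-01 1.03396065e-04] [-5.13029147  0.30907356  8.06373238] 0.05386512569432521
```

View pics/s23a.png

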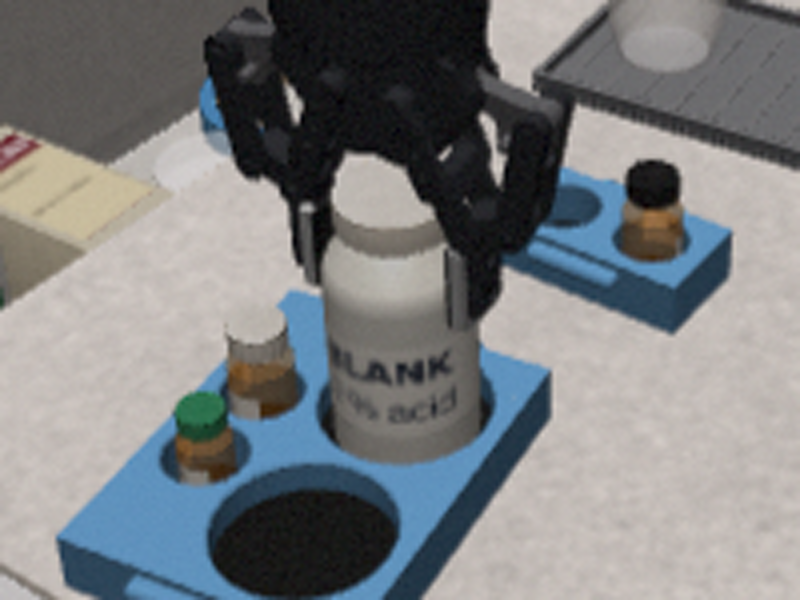

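View pics/w23.png

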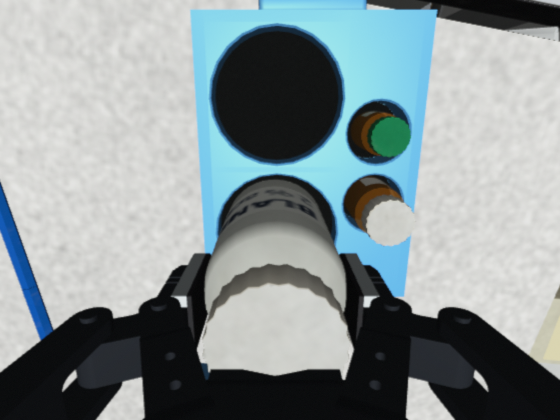

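Request:
{"name": "move_arm", "arguments": {"series": [[[0,0,0,0,0,0,0.058],[0,0,0,0,0,0,0.062],[0,0,0,0,0,0,0.07],[0,0,0,0,0,0,0.08],[0,0,0,0,0,0,0.08],[0,0,0.01,0,0,0,0.08],[0,0,0.02,0,0,0,0.08],[0,0,0.03,0,0,0,0.08],[0,0,0.03,0,0,0,0.08],[0,0,0.03,0,0,0,0.08],[0,0,0.03,0,0,0,0.08],[0,0,0.02,0,0,0,0.08],[0,0,0,0,0,0,0.08]]]}}

```text
clock: 43.53
position: [0.5521, 0.0445, 0.3334]
ee_rot: [0.004, 0.644, 0.765, 0.003]
contact_force: [0.6, -0.0, 0.1]
width: 0.0803
```

Run:
```python
from h import *
w=snap('wrist','w24');snap('scene','s24');s=manip.get_state(); print(s['position'],s['ee_rot'],s['contact_force'],s['width'])
crop('s24',130,190,330,350,4,'s24a')
```

```text
[0.55005612 0.04450978 0.32847714] [9.96150617e-04 6.44523364e-01 7.64583603e-01 7.44460445e-04] [ 0.36921603 -0.34130414 -0.97214214] 0.07969498301467376
```

View pics/s24a.png

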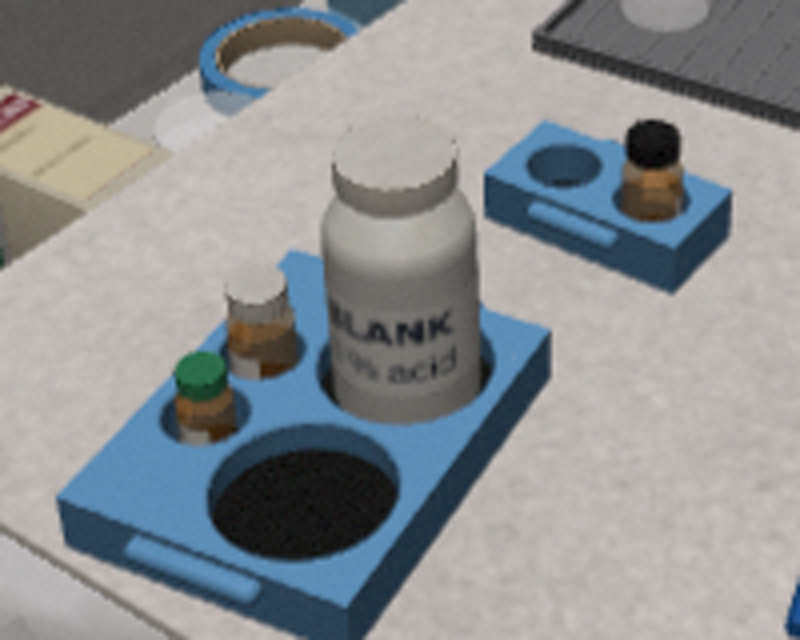

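Request:
{"name": "move_arm", "arguments": {"series": [[[0.00495,-0.01956,0,0,0,0,0.06],[0.00495,-0.01956,0,0,0,0,0.06],[0.00495,-0.01956,0,0,0,0,0.06],[0.00495,-0.01956,0,0,0,0,0.06],[0.00495,-0.01956,0,0,0,0,0.06],[0.00495,-0.01956,0,0,0,0,0.06],[0.00495,-0.01956,0,0,0,0,0.06],[0.00495,-0.01956,0,0,0,0,0.06],[0.00495,-0.01956,0,0,0,0,0.06],[0.00495,-0.01956,0,0,0,0,0.06],[0.00495,-0.01956,0,0,0,0,0.06],[0.00495,-0.01956,0,0,0,0,0.06],[0.00495,-0.01956,0,0,0,0,0.06],[0.00495,-0.01956,0,0,0,0,0.06],[0.00495,-0.01956,0,0,0,0,0.06],[0.00495,-0.01956,0,0,0,0,0.06],[0,0,0,0,0,0,0.06],[0,0,0,0,0,0,0.06],[0,0,0,0,0,0,0.06]]]}}

```text
clock: 45.22
position: [0.6284, -0.2677, 0.3259]
ee_rot: [-0.002, 0.645, 0.765, 0.0]
contact_force: [0.0, 0.6, -0.4]
width: 0.0603
```

Run:
```python
from h import *
w=snap('wrist','w25');s=manip.get_state(); print(s['position'],s['ee_rot'],s['contact_force'],s['width'])
print(proj(w,[.6287,-.2683,.257]))
```

```text
[ 0.62853806 -0.26734661  0.32645479] [-1.13591890e-03  6.44288362e-01  7.64781803e-01  1.00538105e-04] [-0.42720165  0.29173784  0.55865527] 0.0597775903918883
(np.float64(277.5064976503157), np.float64(227.34413435812073))
```

View pics/w25.png

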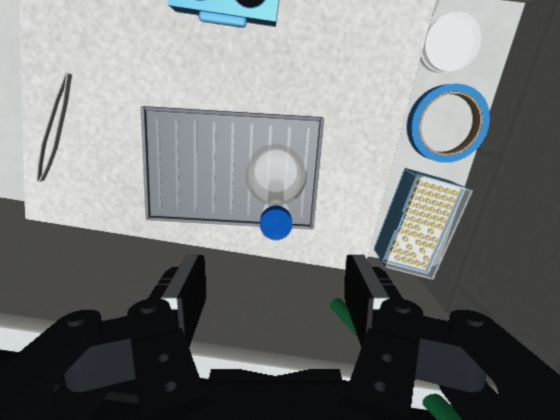

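Request:
{"name": "move_arm", "arguments": {"series": [[[0,0,-0.01,0,0,0,0.06],[0,0,-0.014,0,0,0,0.06],[0,0,-0.014,0,0,0,0.06],[0,0,-0.014,0,0,0,0.06],[0,0,-0.014,0,0,0,0.06],[0,0,-0.014,0,0,0,0.06],[0,0,-0.014,0,0,0,0.06],[0,0,-0.012,0,0,0,0.06],[0,0,-0.008,0,0,0,0.06],[0,0,-0.004,0,0,0,0.06],[0,0,0,0,0,0,0.06],[0,0,0,0,0,0,0.06]]]}}

```text
clock: 46.27
position: [0.6291, -0.2682, 0.2097]
ee_rot: [0.0, 0.644, 0.765, 0.0]
contact_force: [0.8, -0.1, -0.3]
width: 0.0601
```

Request:
{"name": "move_arm", "arguments": {"series": [[[0,0,0,0,0,0,0.045],[0,0,0,0,0,0,0.03],[0,0,0,0,0,0,0.025],[0,0,0,0,0,0,0.02],[0,0,0,0,0,0,0.01],[0,0,0,0,0,0,0.01],[0,0,0,0,0,0,0.01],[0,0,0,0,0,0,0.01],[0,0,0,0,0,0,0.01]]], "newtons": 35}}

```text
clock: 47.02
position: [0.6292, -0.2686, 0.2099]
ee_rot: [0.001, 0.645, 0.765, 0.0]
contact_force: [-0.4, -0.4, 3.7]
width: 0.0165
```

Gripped. Lift ~150 mm, then carry back.

Request:
{"name": "move_arm", "arguments": {"series": [[[0,0,0.005,0,0,0,0.01],[0,0,0.01,0,0,0,0.01],[0,0,0.015,0,0,0,0.01],[0,0,0.02,0,0,0,0.01],[0,0,0.02,0,0,0,0.01],[0,0,0.02,0,0,0,0.01],[0,0,0.02,0,0,0,0.01],[0,0,0.02,0,0,0,0.01],[0,0,0.015,0,0,0,0.01],[0,0,0.007,0,0,0,0.01],[0,0,0,0,0,0,0.01],[0,0,0,0,0,0,0.01]]]}}

```text
clock: 48.02
position: [0.6289, -0.2683, 0.361]
ee_rot: [-0.0, 0.645, 0.765, 0.0]
contact_force: [-0.5, -0.3, -1.1]
width: 0.0161
```

Request:
{"name": "move_arm", "arguments": {"series": [[[-0.0025,0.0107,0,0,0,0,0.01],[-0.0025,0.0107,0,0,0,0,0.01],[-0.00506,0.0214,0,0,0,0,0.01],[-0.00506,0.0214,0,0,0,0,0.01],[-0.00506,0.0214,0,0,0,0,0.01],[-0.00506,0.0214,0,0,0,0,0.01],[-0.00506,0.0214,0,0,0,0,0.01],[-0.00506,0.0214,0,0,0,0,0.01],[-0.00506,0.0214,0,0,0,0,0.01],[-0.00506,0.0214,0,0,0,0,0.01],[-0.00506,0.0214,0,0,0,0,0.01],[-0.00506,0.0214,0,0,0,0,0.01],[-0.00506,0.0214,0,0,0,0,0.01],[-0.00506,0.0214,0,0,0,0,0.01],[-0.00506,0.0214,0,0,0,0,0.01],[-0.00506,0.0214,0,0,0,0,0.01],[-0.00506,0.0214,0,0,0,0,0.01],[-0.00506,0.0214,0,0,0,0,0.01],[-0.0025,0.0107,0,0,0,0,0.01],[-0.0025,0.0107,0,0,0,0,0.01]]]}}

```text
clock: 49.68
position: [0.5367, 0.1182, 0.3608]
ee_rot: [-0.0, 0.644, 0.765, -0.0]
contact_force: [-0.1, -0.0, -0.9]
width: 0.0164
```

Request:
{"name": "move_arm", "arguments": {"series": [[[0,0,0,0,0,0,0.01],[0,0,0,0,0,0,0.01],[0,0,0,0,0,0,0.01]]]}}

```text
clock: 49.93
position: [0.5382, 0.1161, 0.3612]
ee_rot: [0.0, 0.645, 0.764, -0.0]
contact_force: [0.1, -0.2, -0.8]
width: 0.0161
```

Run:
```python
from h import *
w=snap('wrist','w26');snap('scene','s26');s=manip.get_state(); print(s['position'],s['ee_rot'],s['contact_force'],s['width'])
```

```text
[0.53833906 0.11581437 0.36116501] [ 1.75036405e-04  6.45037181e-01  7.64151136e-01 -2.15786491e-04] [-0.33667769 -0.54079389 -0.91558622] 0.016179469838218215
```

View pics/s26.png

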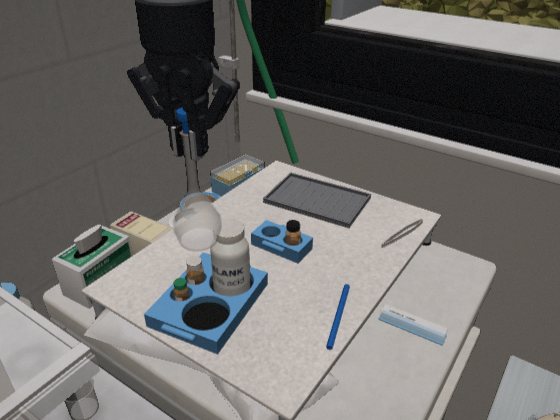

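Request:
{"name": "move_arm", "arguments": {"series": [[[-0.0003,0.0008,-0.01,0,0,0,0.01],[0,0,-0.015,0,0,0,0.01],[0,0,-0.018,0,0,0,0.01],[0,0,-0.018,0,0,0,0.01],[0,0,-0.018,0,0,0,0.01],[0,0,-0.015,0,0,0,0.01],[0,0,-0.012,0,0,0,0.01],[0,0,-0.01,0,0,0,0.01],[0,0,0,0,0,0,0.01],[0,0,0,0,0,0,0.01]]]}}

```text
clock: 50.87
position: [0.5375, 0.1172, 0.2447]
ee_rot: [-0.0, 0.645, 0.764, -0.0]
contact_force: [0.8, 0.3, -0.7]
width: 0.0166
```

Run:
```python
from h import *
w=snap('wrist','w27');snap('scene','s27');s=manip.get_state(); print(s['position'],s['ee_rot'],s['contact_force'],s['width'])
crop('s27',130,190,330,350,4,'s27a')
```

```text
[0.53833043 0.11747796 0.24604881] [5.92055440e-04 6.44611990e-01 7.64509439e-01 5.91258788e-04] [ 0.26579362 -0.77757363 -1.11016062] 0.016238430215081343
```

View pics/s27a.png

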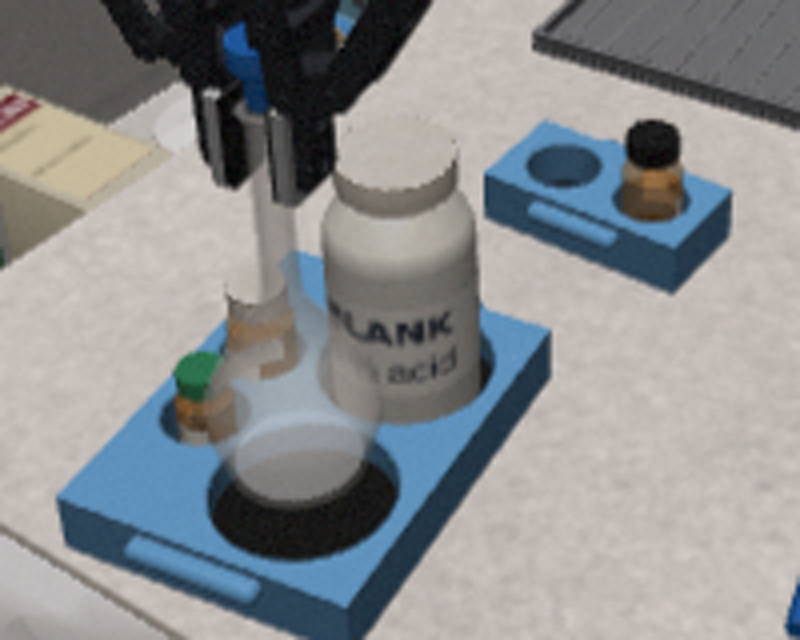

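View pics/w27.png

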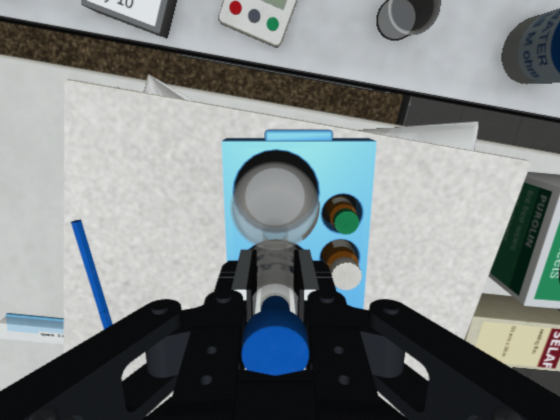

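Request:
{"name": "move_arm", "arguments": {"series": [[[0,0,-0.005,0,0,0,0.01],[0,0,-0.006,0,0,0,0.01],[0,0,-0.005,0,0,0,0.01],[0,0,-0.004,0,0,0,0.01],[0,0,-0.003,0,0,0,0.01],[0,0,-0.002,0,0,0,0.01],[0,0,-0.001,0,0,0,0.01],[0,0,-0.001,0,0,0,0.01],[0,0,0,0,0,0,0.01],[0,0,0,0,0,0,0.01]]]}}

```text
clock: 51.8
position: [0.5378, 0.1176, 0.2185]
ee_rot: [0.0, 0.645, 0.765, 0.0]
contact_force: [-0.1, 0.3, -0.9]
width: 0.0165
```

Request:
{"name": "move_arm", "arguments": {"series": [[[0,0,-0.001,0,0,0,0.01],[0,0,-0.001,0,0,0,0.01],[0,0,0,0,0,0,0.01],[0,0,0,0,0,0,0.01]]]}}

```text
clock: 52.13
position: [0.5382, 0.1176, 0.2178]
ee_rot: [0.001, 0.645, 0.765, 0.001]
contact_force: [-0.9, 0.1, 4.8]
width: 0.0162
```

Seated (force +4.8 N). Release slowly and rise.

Request:
{"name": "move_arm", "arguments": {"series": [[[0,0,0,0,0,0,0.018],[0,0,0,0,0,0,0.022],[0,0,0,0,0,0,0.03],[0,0,0,0,0,0,0.04],[0,0,0,0,0,0,0.06],[0,0,0,0,0,0,0.06],[0,0,0.01,0,0,0,0.06],[0,0,0.02,0,0,0,0.06],[0,0,0.025,0,0,0,0.06],[0,0,0.025,0,0,0,0.06],[0,0,0.025,0,0,0,0.06],[0,0,0.02,0,0,0,0.06],[0,0,0,0,0,0,0.06],[0,0,0,0,0,0,0.06]]]}}

```text
clock: 53.3
position: [0.5382, 0.1176, 0.3429]
ee_rot: [0.001, 0.645, 0.765, 0.001]
contact_force: [-0.5, 0.3, -0.5]
width: 0.0602
```

Run:
```python
from h import *
w=snap('wrist','w28');snap('scene','s28');snap('top','t28');s=manip.get_state(); print(s['position'],s['contact_force'],s['width'])
crop('s28',130,190,330,350,4,'s28a');crop('t28',140,180,310,280,4.7,'t28a')
```

```text
[0.53699645 0.11749243 0.34003151] [ 0.22394831 -0.36965667  0.08202912] 0.06018584537820156
```

View pics/s28a.png

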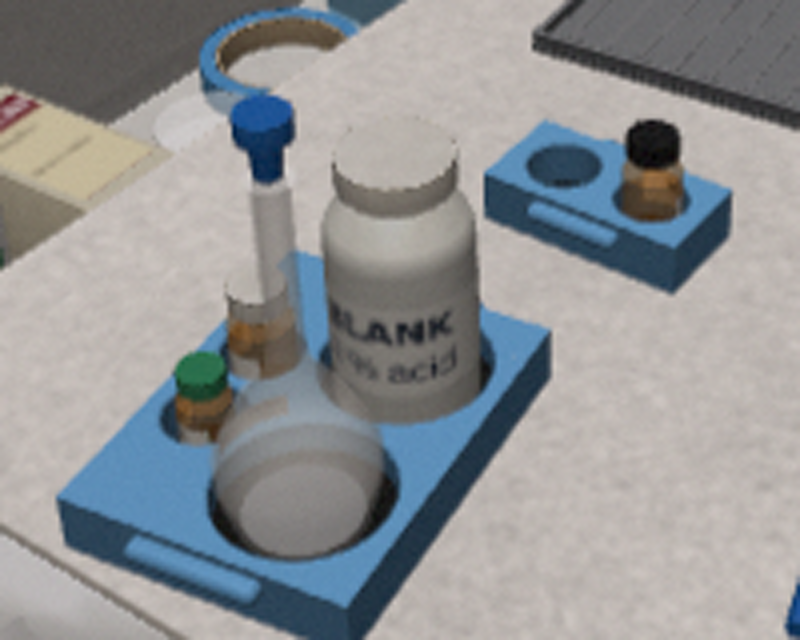

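View pics/w28.png

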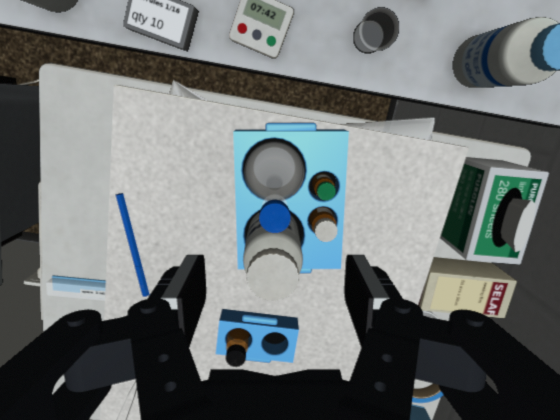

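View pics/t28a.png

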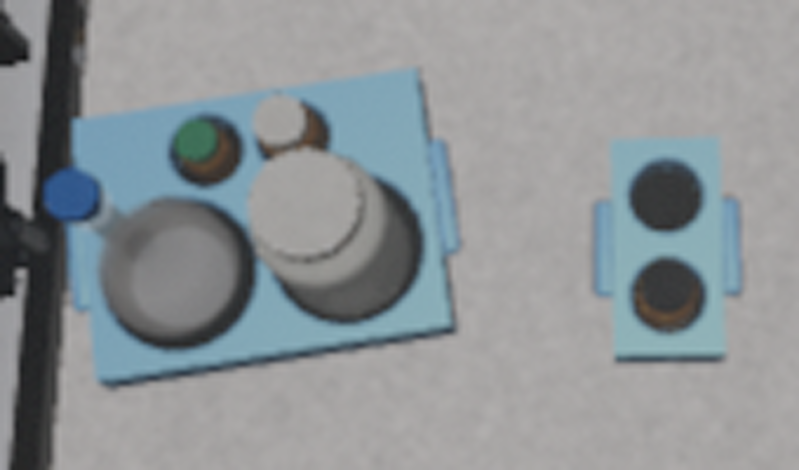

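```bash
python3 -c "
from rig import manip
print(manip.get_state()['clock'],abs(manip.get_state()['qd']).max()); print(manip.sign_off())"
```

```text
53.45 0.0066880121527092265
the job is handed in; nothing more can be done
None
```

The exchange is done and handed in at 53.4 s of the 134 s allowed; the hand-in reports no verdict.

**What I did:** I set the flask and then the bottle upright on the spill tray. The black vial went into the rack's free well (x −23 mm) and the white vial into the block well the black one left. I then returned the bottle and the flask to their own wells.

**Last checks (scene, top and wrist pictures):**
- The flask and bottle stand upright in their wells, within about 1–2 mm of their first pictures.
- The white vial's cap sits at the same height as the black one's did, so it is fully down. The black vial looks fully down in the rack.
- The green vial has not moved. The gripper is open and well above everything, with nothing touched.

**Disagreements:**
- The three cameras differed by about 3–4 mm on positions, mostly the top camera. I centred the vials over their wells by comparing vial and well directly in the wrist and scene pictures. That meant moving the white vial about 2 mm before lowering it.
- When the bottle went back, the wrist showed a side force of about 5 N and about 8 N upward just before release. The picture after release showed the bottle seated and upright.

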